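Load the paint-pot mixer and switch it on over the splash guard

ROBOT

A 6-joint arm with a two-finger parallel gripper is mounted at the origin on the work surface. World frame = base frame: x ahead of the robot, y to its left, z up, the work surface at z = 0. Lengths are in m, angles in rad, forces in N, time in s.
With the tool pointing down it reaches from about 0.225 to 0.875 m from the base axis. Payload 3.4 kg.
Tool frame: the origin (TCP) lies at the very end of the fingers, on their centre line; the grasp point (between the pads) lies 19 mm behind it; z points along the fingers, x is the direction in which the jaws open and shut, and the axes are right-handed (so a half turn about z gives the same grasp; the last joint's range is limited). The gripper opens to 85 mm and grips with 20 to 120 N. Pads are 22 mm wide; open, the fingers measure 114 mm over their backs; the gripper's body (76 mm by 85 mm) begins 54 mm behind the grasp point. The pads swing forward as they close: fully open they stand 13 mm farther back than shut.
Start: joints at [1.015, 0.276, 1.505, -0, 1.361, -0.121], TCP at [0.242, 0.522, 0.202] pointing down, gripper open.
Joint ranges: [-2.89, 2.89], [-0.75, 2.08], [0.22, 2.7], [-1.18, 4.32], [0.11, 2.71], [-2.7, 2.7]. Speed limits (rad/s): [2.57, 2.57, 3.14, 3.14, 3.14, 3.14].

INTERFACE

Orientations are given as a unit quaternion [w, x, y, z].
In Python, from rig import manip gives the robot as it stands.
- The arm moves only by the tool send_rows, never from a script. Its argument "increments" is a list of rows, each a list of 5 numbers: the opening, from 0 (shut) to 1 (fully open), then the shift along the tool's x, y, z in m, then the turn about the tool's z in rad. A call has 1 to 8 rows; each row shifts and turns the commanded pose from where the row before left it, along the tool's axes as they then stand; what a row does not reach is not made up. A row lasts 1/8 s, in which the tool goes at most 62.5 mm and 10.7 degrees, less where a joint would pass 70% of its speed; a pose out of reach is approached as far as the arm can. A call is refused whole if a number of a shift passes 0.0625 or a number of a turn 0.188, either way. A call with a gripper value outside its range is refused whole. The fingers move at their own pace and stop on an object; "squeeze" is the grip in N (left out, the last holds). Time passes only in rows, so rows that do not move let the fingers close. It gives the time, the measured TCP pose, the force and the opening at its end, in the units of the state.
- manip.get_state(): the state, without advancing time (a new reading comes with each control period).
- manip.get_image(name): name is "side" or "top" or "wrist"; returns the picture (384x512x3 uint8, red, green, blue); there is no depth.
- manip.calibration(name): a dict with "fx", "fy", "cx", "cy" (pixels), "camera_from_world" (4x4, takes a point from world to camera coordinates). Camera axes: x right, y up, looking along -z (the intrinsics and any distortion apply to the point x, -y, -z); pixel columns grow to the right and rows downward; lengths in m; the calibration is good to about 2 mm. A picture is of the moment at which its call begins: read the wrist's pose just before it. calibration takes no time and is no camera call; for the wrist camera it gives the pose at the moment of the call.
- manip.sign_off(): hands the job in, once; it reports no verdict.
The state is a dict: "clock": time; "qpos": joint angles; "qd": joint speeds; "effort": joint torques, N m; "position": TCP position; "ee_rot": TCP orientation; "contact_force": force on the tool from outside, world axes, zero at the start; "moment": the same for the moment, N m; "width": finger opening in m.
Only numpy, scipy, OpenCV 4.12 (cv2) and the standard library are available. Lean on these libraries where they do the work, as an engineer would, in place of code of your own. Each camera call takes 0.05 s, during which the arm holds its last target.

TASK

Stand every paint pot on the table upright in a pocket of the pot mixer, one pot to a pocket, any pocket. When all are in, take the bent rod from its stand, reach over the splash guard with it and flip the mixer's toggle switch fully across to on, keeping the gripper itself off the toggle. Then put the rod back in its stand the way it was, and leave the other things on the table where they are.

Things in the scene. Friction and masses are not known exactly. Their poses are not given: they have to be found in the camera images.
- mixer: Grey pot mixer, fixed: base plate 20 mm high (x -85 to 220, y +-135 mm) with a block (+-93 by +-134 mm, top at z = 47 mm) of 2 x 3 square pockets, 60 mm wide, 27 mm deep, 82 mm apart. Origin: on the table under the block's centre; z up, +x away from the robot. Splash guard: upright steel sheet across the full width at x = 112 to 118 mm, top at z = 117 mm; behind it is the ledge with the switch
- pocket0 (a point): centre of the floor of one pocket (robot-side row); 20 mm above the table; axes as the mixer's
- pocket1 (a point): centre of the floor of one pocket (robot-side row); 20 mm above the table; axes as the mixer's
- pocket2 (a point): centre of the floor of one pocket (robot-side row); 20 mm above the table; axes as the mixer's
- pocket3 (a point): centre of the floor of one pocket (guard-side row); 20 mm above the table; axes as the mixer's
- pocket4 (a point): centre of the floor of one pocket (guard-side row); 20 mm above the table; axes as the mixer's
- pocket5 (a point): centre of the floor of one pocket (guard-side row); 20 mm above the table; axes as the mixer's
- toggle (a joint): angle of the mixer's toggle switch, a thin steel lever with a black ball at its end, behind the guard. It swings sideways along the mixer's y: 0 = off, leaning 0.5 rad to the mixer's +y (the robot's left); 1.0 = fully on, leaning 0.5 rad to -y. On above 0.8; starts at 0 to 0.15. It stays where it is left; 1 to 2 N moves it. Only the rod may touch it
- toggle_tip (a point): centre of the toggle's ball, 15 mm across, 57 mm from the pivot; the lever is 8 mm thick
- toggle_pivot (a point): pivot of the toggle, 40 mm above the table on top of its black box (50 x 80 x 20 mm), on the ledge behind the guard 170 mm from the mixer's origin along the mixer's x, at y between -60 and 60 mm; axes as the mixer's
- stand: light wooden stand for the rod, fixed: base 200 x 90 x 12 mm and two upright forks at x = -60 mm (holds the handle, 4 mm play each side) and x = 90 mm (holds the bar, 5 mm play each side), each 12 mm thick, open upwards with flared mouths, top about 160 mm above the table. Origin: on the table under the rod's origin when the rod lies in it; x along the rod, z up
- rod: bent rod, 120 g: dark wooden handle (x -80 to 50 mm, 22 mm wide, 24 mm high), then a 10 mm round bar to x = 130 mm, bent there at a right angle to a leg that ends 90 mm down (-z). Origin: on the handle's axis, where to grip it; x to the bend, z up. In the stand: origin 110 mm above the table over the stand's origin, x along the stand's x, leg hanging down ahead of the stand
- rod_tip (a point): lower end of the rod's leg, at (130, 0, -90) mm in the rod's frame
- pot0: paint pot, upright white jar with a flat grey screw lid, 54 mm across, 75 mm high, 110 to 220 g; origin at the centre of its underside, z up. Three to five pots are there; an absent one reads None
- pot1: paint pot, upright white jar with a flat grey screw lid, 54 mm across, 75 mm high, 110 to 220 g; origin at the centre of its underside, z up. Three to five pots are there; an absent one reads None
- pot2: paint pot, upright white jar with a flat grey screw lid, 54 mm across, 75 mm high, 110 to 220 g; origin at the centre of its underside, z up. Three to five pots are there; an absent one reads None
- pot3: paint pot, upright white jar with a flat grey screw lid, 54 mm across, 75 mm high, 110 to 220 g; origin at the centre of its underside, z up. Three to five pots are there; an absent one reads None
- pot4: paint pot, upright white jar with a flat grey screw lid, 54 mm across, 75 mm high, 110 to 220 g; origin at the centre of its underside, z up. Three to five pots are there; an absent one reads None
- cup: clear empty plastic cup, 66 mm across, 70 mm high; not to be moved; origin under its centre
- tape: roll of paper tape lying flat, 76 mm across, 24 mm high; not to be moved; origin under its centre
- marker0: white marker pen with black cap, 130 mm long, lying on the table near the robot; not to be moved; origin under its middle
- brush: brush, 150 mm long, lying at the right far side; not to be moved
- palette: round white dish, 100 mm across, 12 mm high, at the right far side; not to be moved; origin under its centre
Things that resemble listed ones, but are neither listed nor needed, are in the scene too. Leave any orange or purple look-alike of the stand alone.

How it is judged:
On the way, in this order (a step that is already met when the one before it is completed fails the run):
1. every pot stands in a pocket of the mixer, the toggle still off (z of pot0 in the frame of mixer between 0.012 and 0.026 m and x of pot0 in the frame of mixer between -0.085 and 0.085 m and y of pot0 in the frame of mixer between -0.125 and 0.125 m and angle between each of pot0, pot1, pot2, pot3, pot4's own z axis and vertical below 0.15 rad and z of pot1 in the frame of mixer between 0.012 and 0.026 m and x of pot1 in the frame of mixer between -0.085 and 0.085 m and y of pot1 in the frame of mixer between -0.125 and 0.125 m and z of pot2 in the frame of mixer between 0.012 and 0.026 m and x of pot2 in the frame of mixer between -0.085 and 0.085 m and y of pot2 in the frame of mixer between -0.125 and 0.125 m and z of pot3 in the frame of mixer between 0.012 and 0.026 m and x of pot3 in the frame of mixer between -0.085 and 0.085 m and y of pot3 in the frame of mixer between -0.125 and 0.125 m and z of pot4 in the frame of mixer between 0.012 and 0.026 m and x of pot4 in the frame of mixer between -0.085 and 0.085 m and y of pot4 in the frame of mixer between -0.125 and 0.125 m), for 0.2 s.
2. the toggle is flipped to on with the rod's leg (value of joint toggle above 0.8 rad and distance between rod_tip and toggle_tip below 0.07 m), for 0.2 s.
At the end, for the whole second after the job is handed in: Every pot present stands upright (within 0.15 rad) on the floor of a pocket, the toggle is above 0.8 rad, and the rod lies at rest in its stand, leg hanging down and ahead: origin within 15 mm along, 12 mm across and 8 mm in height of its place, within 0.15 rad of the stand's direction (all of step 1 and value of joint toggle above 0.8 rad and x of rod in the frame of stand between -0.015 and 0.015 m and y of rod in the frame of stand between -0.012 and 0.012 m and z of rod in the frame of stand between 0.102 and 0.118 m and angle between rod's own z axis and vertical below 0.2 rad and angle between the x axis of rod and the x axis of stand, either way round below 0.15 rad and z of rod_tip in the frame of stand below 0.06 m and x of rod_tip in the frame of stand above 0.1 m and linear speed of rod below 0.03 m/s); the robot touches nothing.
It fails at once if the gripper or arm touches the toggle (contact force between any of the fingers, the arm and toggle above 0.5 N).
It fails at once if another thing on the table is shifted more than 50 mm (distance of any of cup, tape, marker0, brush, palette from where it was at the start of the episode above 0.05 m).
Of pot0, pot1, pot2, pot3, pot4 only 3 to 5 are there at a start; the rules pass over those that are not, and their reading is None.
At some moment in a run one of pot0, pot1, pot2, pot3, pot4 may be knocked a few centimetres aside while the robot is not near it.
It also fails if it takes over 210 s, if anything falls off the work surface, if the arm or the gripper's body presses on something with over 40 N, if the wrist force passes 120 N, or if a joint passes its speed limit or range.

## Working session

There is one attempt and no reset: what is moved stays moved. The work goes in short steps, Python scripts to look and compute and a tool call to move; the robot and the scene stay as the last step left them, time stands still between calls to the robot, and variables do not carry over. Pictures are saved under pics/ and viewed, and the job is handed in when it is done.

Besides the shell and the picture viewer there is one more tool, called after "Emit:" as a command line: name --pt "numbers of a row" for each row, then --argument value for the rest. send_rows: Moves the arm, as the interface text tells. Its arguments: {"type":"object","properties":{"increments":{"type":"array","items":{"type":"array","items":{"type":"number"}}},"squeeze":{"type":"number"}},"required":["increments"]}

```bash
mkdir -p pics; ls; cat > h.py <<'E'
import numpy as np, cv2
from rig import manip
def snap(name,fn):
    im=manip.get_image(name); cv2.imwrite(f'pics/{fn}.png',cv2.cvtColor(im,cv2.COLOR_RGB2BGR)); return im
def crop(fn,out,x0,y0,x1,y1,s):
    im=cv2.imread(f'pics/{fn}.png')[y0:y1,x0:x1]; cv2.imwrite(f'pics/{out}.png',cv2.resize(im,None,fx=s,fy=s,interpolation=cv2.INTER_CUBIC))
def pix(cal,u,v,z):
    T=np.array(cal['camera_from_world']); R=T[:3,:3]; t=T[:3,3]; o=-R.T@t
    d=R.T@np.array([(u-cal['cx'])/cal['fx'],-(v-cal['cy'])/cal['fy'],-1.])
    return o+d*(z-o[2])/d[2]
def proj(cal,p):
    T=np.array(cal['camera_from_world']); c=T[:3,:3]@np.array(p)+T[:3,3]
    return np.array([cal['cx']+cal['fx']*c[0]/-c[2], cal['cy']+cal['fy']*-c[1]/-c[2]])
E
python3 - <<'E'
from h import *
np.set_printoptions(precision=4,suppress=True)
for n in ('top','side','wrist'):
    snap(n,n+'0'); c=manip.calibration(n); print(n,c)
print(manip.get_state())
E
```

```text
pics
top {'fx': 415.5270370793767, 'fy': 415.5270370793767, 'cx': 257.0277619730689, 'cy': 192.28732133650732, 'camera_from_world': array([[-0.0219, -0.9997,  0.0053, -0.0917],
       [ 0.9882, -0.0208,  0.1516, -0.4502],
       [-0.1514,  0.0086,  0.9884, -1.1568],
       [ 0.    ,  0.    ,  0.    ,  1.    ]])}
side {'fx': 479.10310788120285, 'fy': 479.10310788120285, 'cx': 250.97472382277346, 'cy': 194.83538298877957, 'camera_from_world': array([[ 0.8526, -0.5225, -0.0091, -0.4226],
       [ 0.3162,  0.5019,  0.805 , -0.2027],
       [-0.4161, -0.6892,  0.5932, -1.5855],
       [ 0.    ,  0.    ,  0.    ,  1.    ]])}
wrist {'fx': 337.720209594173, 'fy': 337.720209594173, 'cx': 254.3343437660687, 'cy': 191.39011996718077, 'camera_from_world': array([[ 0.4211,  0.907 , -0.002 , -0.5741],
       [-0.8684,  0.4025, -0.2894,  0.0384],
       [-0.2617,  0.1236,  0.9572, -0.38  ],
       [ 0.    ,  0.    ,  0.    ,  1.    ]])}
{'clock': 0.15, 'qpos': array([ 1.015 ,  0.2765,  1.5058, -0.    ,  1.3607, -0.121 ]), 'qd': array([ 0.0017, -0.0029, -0.005 ,  0.0021,  0.0025,  0.0005]), 'effort': array([  0.0014, -41.7143, -24.6034,  -0.0003,   0.0077,   0.    ]), 'position': array([0.242 , 0.5211, 0.2008]), 'ee_rot': array([ 0.0003,  0.843 ,  0.5379, -0.0006]), 'contact_force': array([ 0.1456, -0.3328, -0.2644]), 'moment': array([-0.0058, -0.0169, -0.0095]), 'width': 0.08513203920689076}
```

```bash
python3 - <<'E'
from h import *
crop('top0','top0b',0,0,512,384,1.55)
crop('side0','side0b',0,0,512,384,1.55)
E
```

```text
(no output)
```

View pics/top0b.png

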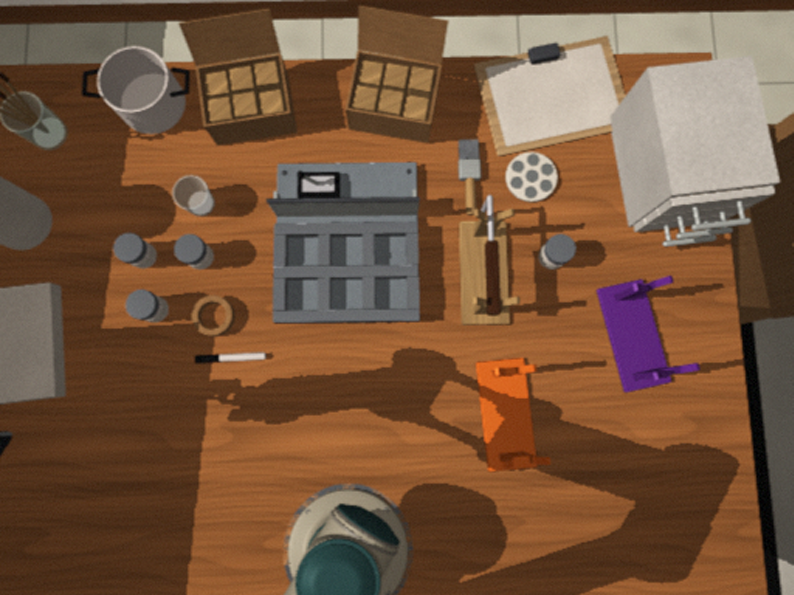

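View pics/side0b.png

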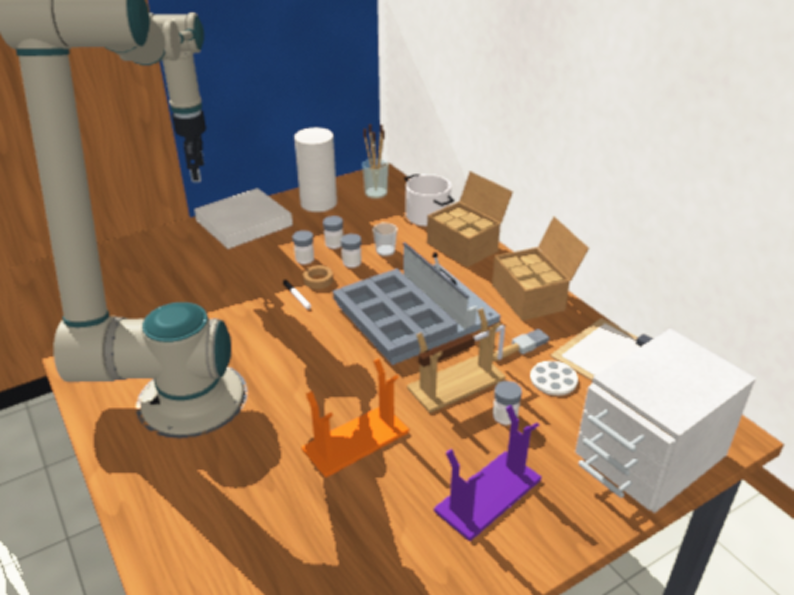

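```bash
python3 - <<'E'
from h import *
crop('top0','c1',55,140,195,250,5.5)
crop('top0','c2',165,90,285,215,4.8)
crop('top0','c3',270,80,390,220,4.2)
c=manip.calibration('top'); print(proj(c,[.242,.521,.2]),proj(manip.calibration('side'),[.242,.521,.2]), c.keys())
E
```

```text
[ -1.51178817 272.57029659] [129.04460343 121.14954917] dict_keys(['fx', 'fy', 'cx', 'cy', 'camera_from_world'])
```

View pics/c1.png

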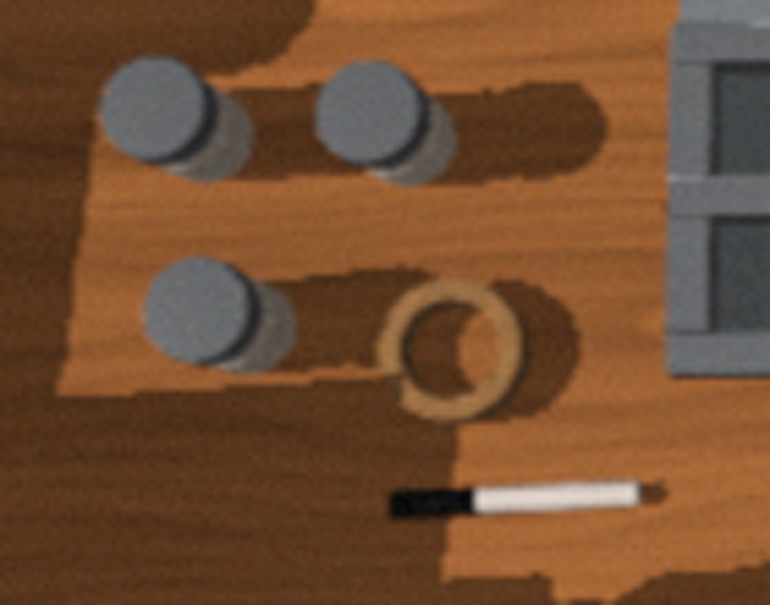

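View pics/c2.png

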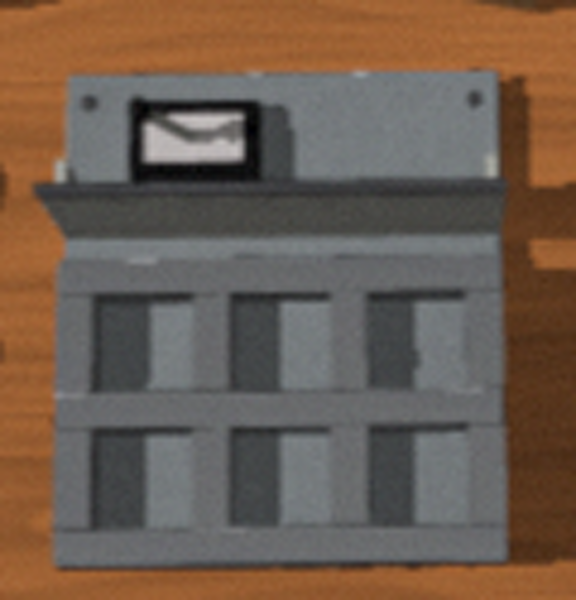

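View pics/c3.png

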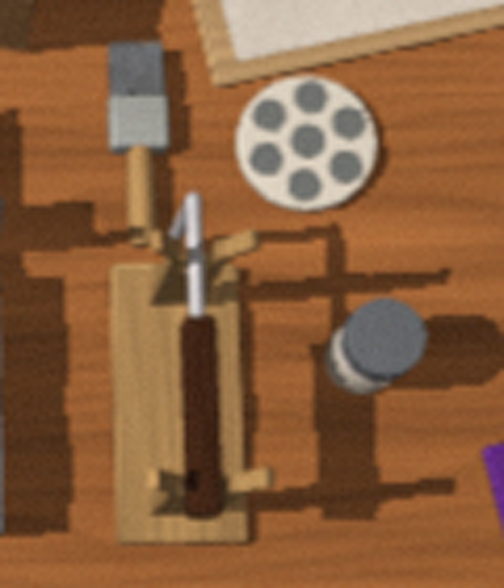

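View pics/wrist0.png

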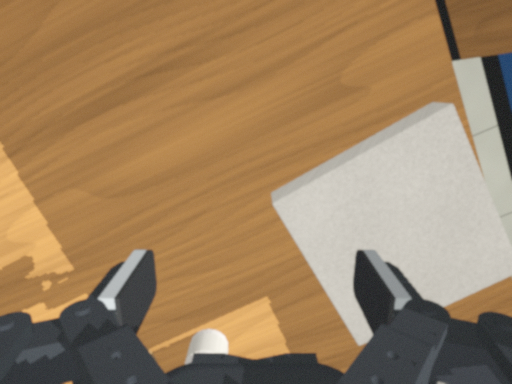

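```bash
cat > m1.py <<'E'
from h import *
from scipy.optimize import least_squares
np.set_printoptions(precision=4,suppress=True)
c=manip.calibration('top')
def cp(u,v,x0,y0,s): return (u+.5)/s-.5+x0,(v+.5)/s-.5+y0
for n,u,v in (('A',154,110),('B',370,112),('C',200,310)): print(n,pix(c,*cp(u,v,55,140,5.5),.075))
print('tape',pix(c,*cp(452,348,55,140,5.5),.024))
print('D',pix(c,*cp(386,338,270,80,4.2),.075))
obs=[((142,478),(-.041,.082)),((280,478),(-.041,0)),((417,478),(-.041,-.082)),((142,343),(.041,.082)),((281,343),(.041,0)),((416,343),(.041,-.082))]
W=np.array([pix(c,*cp(*o,165,90,4.8),.047)[:2] for o,_ in obs]); M=np.array([m for _,m in obs])
def f(p): 
    R=np.array([[np.cos(p[2]),-np.sin(p[2])],[np.sin(p[2]),np.cos(p[2])]]); return (M@R.T+p[:2]-W).ravel()
r=least_squares(f,[.5,0,0]); print('mixer',r.x,'res',r.fun.reshape(-1,2)*1000)
print('box',[pix(c,*cp(u,v,165,90,4.8),.04)[:2] for u,v in((135,101),(260,101),(133,180),(260,180))])
print('stand base',[pix(c,*cp(u,v,270,80,4.2),.012)[:2] for u,v in((112,265),(242,265),(118,543),(250,543))])
print('rod',[pix(c,*cp(u,v,270,80,4.2),z)[:2] for u,v,z in((200,318,.122),(203,517,.122),(195,310,.115),(192,195,.115))])
E
python3 m1.py
python3 -c "
from h import *
crop('side0','s1',230,140,340,240,7)"
```

```text
A [0.5446 0.3846 0.075 ]
B [0.5413 0.275  0.075 ]
C [0.4413 0.3574 0.075 ]
tape [0.4262 0.2452 0.024 ]
D [ 0.5271 -0.3961  0.075 ]
mixer [ 0.498  -0.0049 -0.0177] res [[-0.3918  0.9721]
 [-0.1304  0.5182]
 [ 0.1199 -0.4665]
 [-0.1108 -0.5644]
 [ 0.1501  0.4346]
 [ 0.363  -0.894 ]]
box [array([0.694 , 0.0824]), array([0.6925, 0.0059]), array([0.6439, 0.0836]), array([0.6423, 0.0063])]
stand base [array([ 0.5984, -0.2217]), array([ 0.5965, -0.3139]), array([ 0.4002, -0.2187]), array([ 0.3983, -0.31  ])]
rod [array([ 0.5319, -0.2649]), array([ 0.4034, -0.2611]), array([ 0.539, -0.263]), array([ 0.616 , -0.2644])]
```

View pics/s1.png

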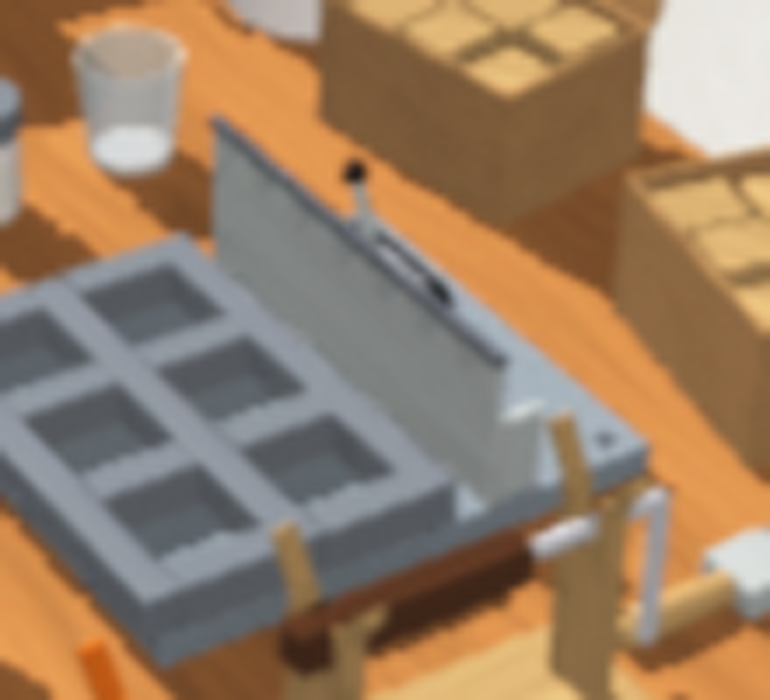

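Emit:
send_rows --pt "1 0 0 0 -0.139" --pt "1 0 0 0 -0.139" --pt "1 0 0 0 -0.139" --pt "1 -0.026 0.061 0 0" --pt "1 -0.026 0.061 0 0" --pt "1 -0.026 0.061 0 0" --pt "1 -0.026 0.061 0 0" --pt "1 -0.028 0.061 0 0"

```text
clock: 1.15
position: [0.5284, 0.3914, 0.2012]
ee_rot: [-0.0, 0.713, 0.701, -0.0]
contact_force: [0.3, -0.1, 0.2]
width: 0.0853
```

Emit:
send_rows --pt "1 0 0 0 0" --pt "1 0 0 0 0"

```text
clock: 1.4
position: [0.5262, 0.3921, 0.2008]
ee_rot: [-0.001, 0.714, 0.701, -0.001]
contact_force: [-0.9, -0.2, -1.0]
width: 0.0852
```

```bash
cat > w.py <<'E'
import sys
from h import *
import json
np.set_printoptions(precision=4,suppress=True)
fn=sys.argv[1]
c=manip.calibration('wrist'); s=manip.get_state(); snap('wrist',fn)
np.savez(f'pics/{fn}.npz',T=c['camera_from_world'],k=[c['fx'],c['fy'],c['cx'],c['cy']])
q=s['ee_rot']; print('t',s['clock'],'pos',s['position'],'yaw x',2*np.arctan2(q[2],q[1]),q,'w',s['width'],'F',s['contact_force'])
crop(fn,fn+'b',0,0,512,384,1.56)
E
cat >> h.py <<'E'
def lcal(fn):
    d=np.load(f'pics/{fn}.npz'); k=d['k']; return dict(fx=k[0],fy=k[1],cx=k[2],cy=k[3],camera_from_world=d['T'])
E
python3 w.py w1
```

```text
t 1.4 pos [0.5262 0.3921 0.2008] yaw x 1.552197543828012 [-0.0006  0.7137  0.7005 -0.0008] w 0.0852133072040855 F [-0.9025 -0.2181 -0.9962]
```

View pics/w1b.png

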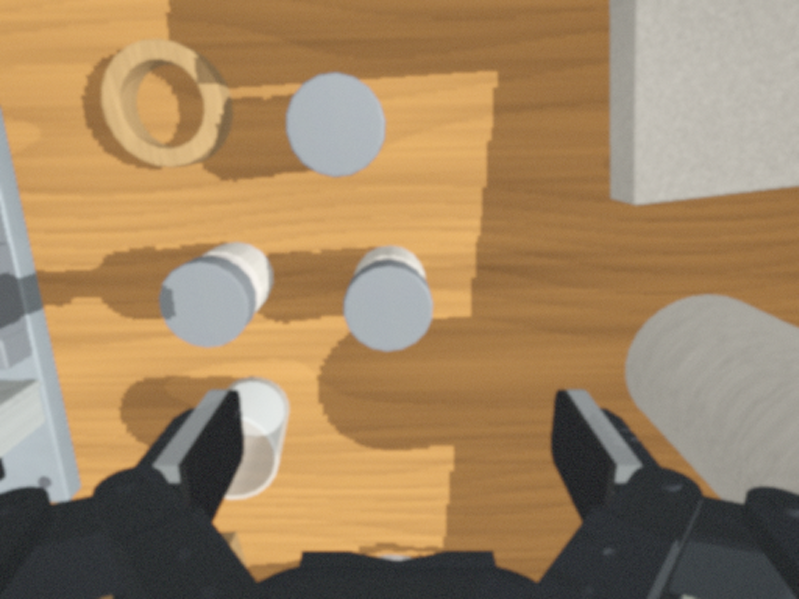

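```bash
python3 - <<'E'
from h import *
np.set_printoptions(precision=4,suppress=True)
c=lcal('w1')
for n,u,v in(('A',388.5,306),('B',208,303),('C',336,124)): print(n,pix(c,(u+.5)/1.56-.5,(v+.5)/1.56-.5,.075))
print('tape',pix(c,163/1.56,103/1.56,.024))
print(proj(c,[.5262,.3921,.2008])*1.56)
# lid radius check
print(pix(c,344/1.56,306/1.56,.075)-pix(c,433/1.56,306/1.56,.075))
E
```

```text
A [0.5472 0.3864 0.075 ]
B [0.5434 0.2792 0.075 ]
C [0.444  0.3605 0.075 ]
tape [0.4281 0.2477 0.024 ]
[397.2466 355.5191]
[-0.001  -0.0529  0.    ]
```

Emit:
send_rows --pt "1 -0.0055 0.02 0 0" --pt "1 0 0 0.042 0" --pt "1 0 0 0.042 0" --pt "1 0 0 0.042 0" --pt "1 0 0 0.03 0" --pt "1 0 0 0.0 0" --pt "1 0 0 0.0 0"

```text
clock: 2.33
position: [0.5478, 0.3874, 0.0469]
ee_rot: [0.0, 0.713, 0.701, 0.001]
contact_force: [0.2, -0.9, 0.1]
width: 0.0855
```

```bash
python3 w.py w2
```

```text
t 2.325 pos [0.5478 0.3874 0.0469] yaw x 1.5537400129870569 [0.0004 0.7131 0.7011 0.0013] w 0.08550801237963825 F [ 0.2427 -0.861   0.113 ]
```

View pics/w2b.png

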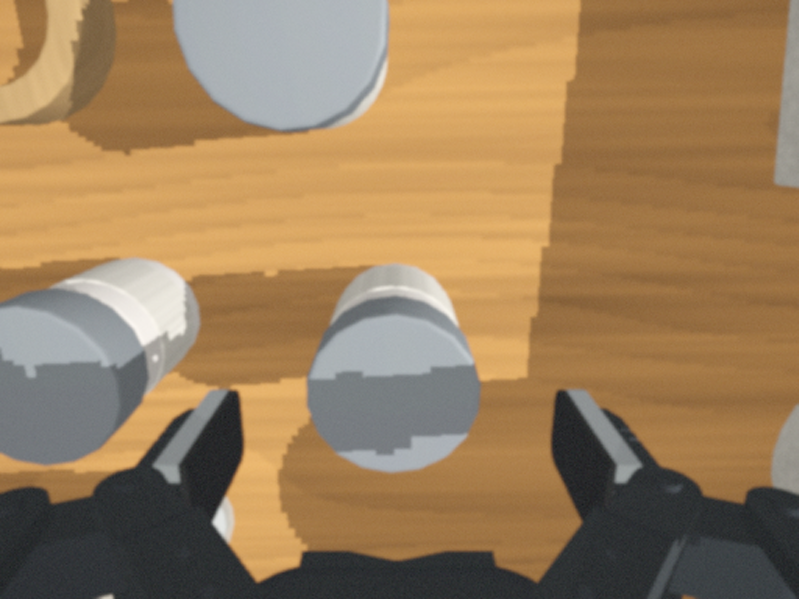

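```bash
python3 - <<'E'
from h import *
np.set_printoptions(precision=4,suppress=True)
c=lcal('w2')
for u,v in((394,392),): print(pix(c,(u+.5)/1.56-.5,(v+.5)/1.56-.5,.075))
E
```

```text
[0.5477 0.3862 0.075 ]
```

Emit:
send_rows --pt "1 -0.001 0 0.012 0" --pt "0.4 0 0 0 0" --pt "0.4 0 0 0 0" --pt "0.4 0 0 0 0" --pt "0.4 0 0 0 0" --pt "0.4 0 0 0 0" --squeeze 40

```text
clock: 3.12
position: [0.5471, 0.3858, 0.0341]
ee_rot: [0.0, 0.713, 0.701, 0.001]
contact_force: [0.1, 0.6, 3.9]
width: 0.052
```

Emit:
send_rows --pt "0.4 0 0 -0.05 0" --pt "0.4 0 0 -0.05 0" --pt "0.4 -0.04 0 -0.03 0" --pt "0.4 -0.05 0 0 0" --pt "0.4 -0.05 0 0 0" --pt "0.4 -0.05 0 0 0" --pt "0.4 -0.05 0 0 0" --pt "0.4 -0.04 0 0 0"

```text
clock: 4.12
position: [0.5407, 0.1035, 0.1629]
ee_rot: [-0.0, 0.714, 0.701, -0.001]
contact_force: [0.1, 0.4, -1.3]
width: 0.0519
```

Emit:
send_rows --pt "0.4 -0.02 0 0 0" --pt "0.4 0 0 0 0"

```text
clock: 4.38
position: [0.5411, 0.0849, 0.1632]
ee_rot: [-0.0, 0.714, 0.7, -0.0]
contact_force: [-0.2, 0.2, -1.2]
width: 0.0521
```

```bash
python3 w.py w3
```

```text
t 4.375 pos [0.5411 0.0849 0.1632] yaw x 1.5508494158392163 [-0.0005  0.7141  0.7    -0.0001] w 0.052100376885466176 F [-0.1887  0.1892 -1.1768]
```

View pics/w3b.png

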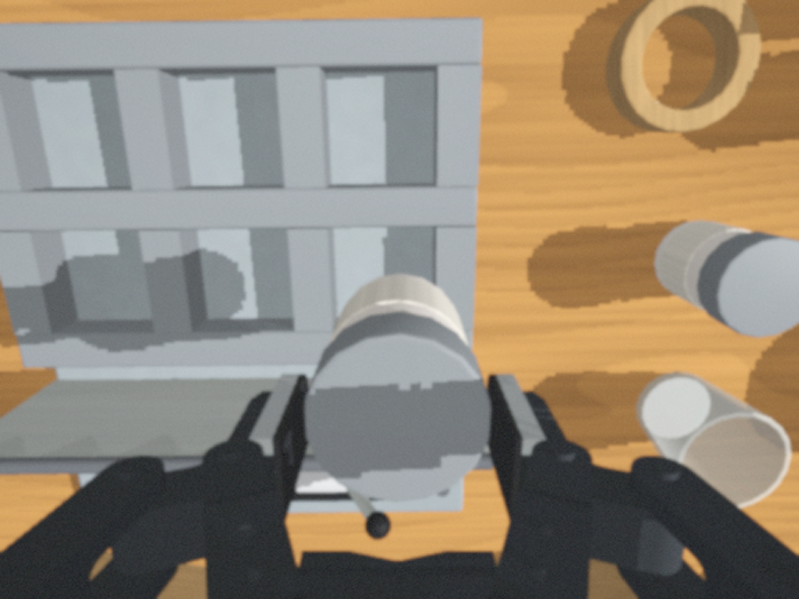

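```bash
python3 -c "
from h import *
crop('w3','w3c',0,5,320,240,2.5)"
```

```text
(no output)
```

View pics/w3c.png

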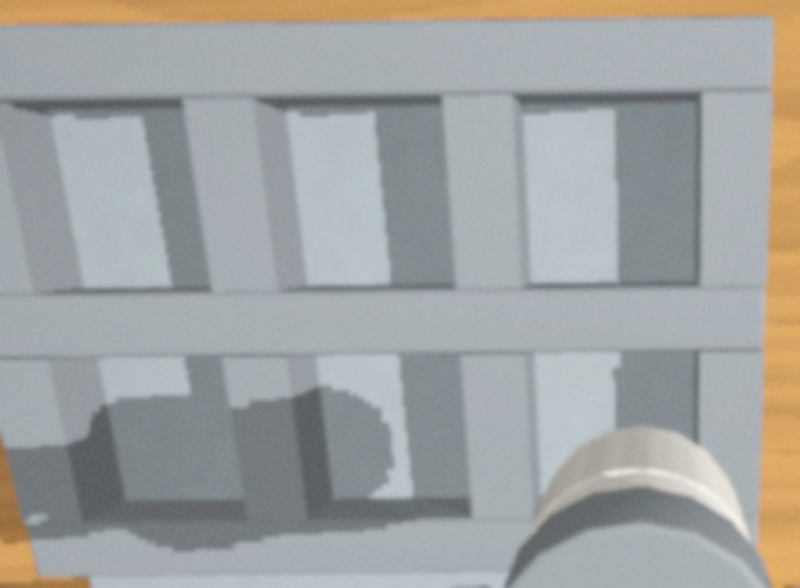

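```bash
cat > mf.py <<'E'
from h import *
from scipy.optimize import least_squares
np.set_printoptions(precision=4,suppress=True)
def fitmix(c,obs,s,ox,oy):
    U=np.array([o[0] for o in obs],float); U=(U+.5)/s-.5+[ox,oy]; M=np.array([o[1] for o in obs])/1000
    W=np.array([pix(c,u,v,.047)[:2] for u,v in U])
    def f(p):
        R=np.array([[np.cos(p[2]),-np.sin(p[2])],[np.sin(p[2]),np.cos(p[2])]]); return (p[3]*M@R.T+p[:2]-W).ravel()
    r=least_squares(f,[.5,0,0,1]); return r.x, r.fun.reshape(-1,2)*1000
if __name__=='__main__':
    obs=[((700,94),(-71,112)),((514,96),(-71,52)),((697,285),(-11,112)),((522,288),(-11,52)),((442,97),(-71,30)),((255,99),(-71,-30)),((455,289),(-11,30)),((277,291),(-11,-30)),((181,101),(-71,-52)),((211,291),(-11,-52)),((698,351),(11,112)),((530,352),(11,52)),((459,353),(11,30)),((287,355),(11,-30)),((219,356),(11,-52)),((774,17),(-93,134))]
    x,r=fitmix(lcal('w3'),obs,2.5,0,5); print(x); print(r)
    c=lcal('w3'); print('lid',pix(c,399/1.56,(412)/1.56,.1632+.041))
E
python3 mf.py
```

```text
[ 0.5021 -0.0053 -0.0098  0.9979]
[[-0.2292  0.3455]
 [-0.2345 -0.7932]
 [ 0.519   0.6556]
 [ 0.1079 -0.3951]
 [-0.2901  0.0151]
 [-0.2881 -0.699 ]
 [ 0.0091  0.1996]
 [-0.0515  0.274 ]
 [-0.6219  0.8409]
 [ 0.1732  0.5284]
 [ 0.2276  0.0783]
 [ 0.439  -2.0852]
 [ 0.3625  0.3786]
 [ 0.2576 -0.2926]
 [ 0.161   1.1938]
 [-0.5416 -0.2447]]
lid [0.5408 0.0853 0.2042]
```

Emit:
send_rows --pt "0.4 -0.0085 0.003 0 0" --pt "0.4 0 0 0.04 0" --pt "0.4 0 0 0.033 0" --pt "0.4 0 0 0 0" --pt "0.4 0 0 0 0"

```text
clock: 5.05
position: [0.5453, 0.0775, 0.0915]
ee_rot: [0.001, 0.713, 0.701, 0.001]
contact_force: [-0.8, -0.2, -0.1]
width: 0.0517
```

```bash
python3 w.py w4
```

```text
t 5.05 pos [0.5453 0.0775 0.0915] yaw x 1.553864491794489 [0.0006 0.7131 0.7011 0.0008] w 0.05166842811876557 F [-0.8042 -0.1913 -0.1095]
```

View pics/w4b.png

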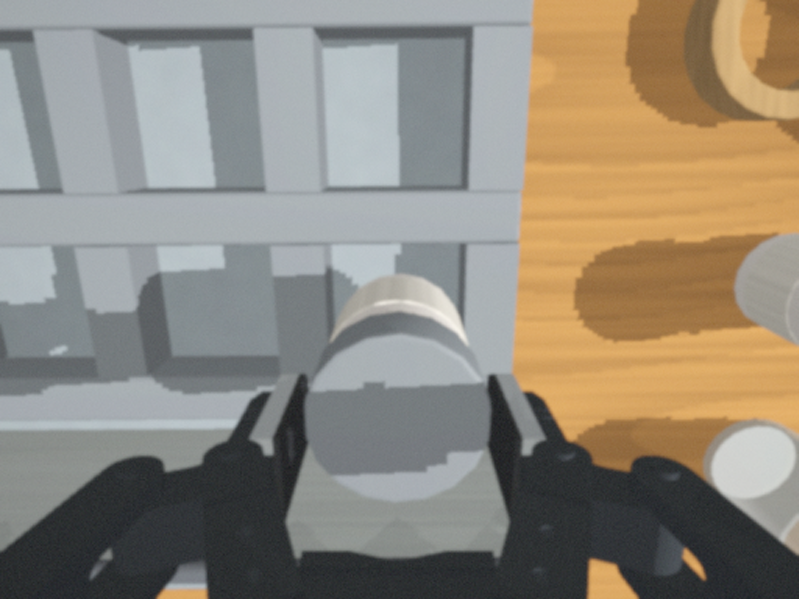

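```bash
python3 - <<'E'
from h import *
np.set_printoptions(precision=4,suppress=True)
c=lcal('w4')
for n,u,v in(('nearL',328,243),('nearR',466,242),('f',466,187),('f',323,189),('rR',463,345)): print(n,pix(c,(u+.5)/1.56-.5,(v+.5)/1.56-.5,.047))
print('lid',pix(c,398/1.56,413/1.56,.0915+.041))
E
```

```text
nearL [0.5129 0.049  0.047 ]
nearR [0.5135 0.1066 0.047 ]
f [0.4909 0.1061 0.047 ]
f [0.4907 0.0482 0.047 ]
rR [0.5596 0.1062 0.047 ]
lid [0.5452 0.0776 0.1325]
```

Emit:
send_rows --pt "0.4 0 -0.0015 0.015 0" --pt "0.4 0 0 0.012 0" --pt "0.4 0 0 0.008 0" --pt "0.4 0 0 0 0"

```text
clock: 5.6
position: [0.5405, 0.0773, 0.0593]
ee_rot: [-0.001, 0.713, 0.701, -0.0]
contact_force: [-11.0, 0.2, 25.8]
width: 0.0519
```

Emit:
send_rows --pt "0.4 0 -0.002 -0.004 0" --pt "0.4 0 0 0 0"

```text
clock: 5.85
position: [0.5408, 0.0772, 0.0604]
ee_rot: [0.0, 0.713, 0.701, 0.001]
contact_force: [-1.0, 0.5, 5.3]
width: 0.0521
```

```bash
python3 w.py w5
```

```text
t 5.85 pos [0.5408 0.0772 0.0604] yaw x 1.553050446258169 [0.0005 0.7134 0.7008 0.0006] w 0.052146793653188084 F [-0.987   0.5391  5.3069]
```

View pics/w5b.png

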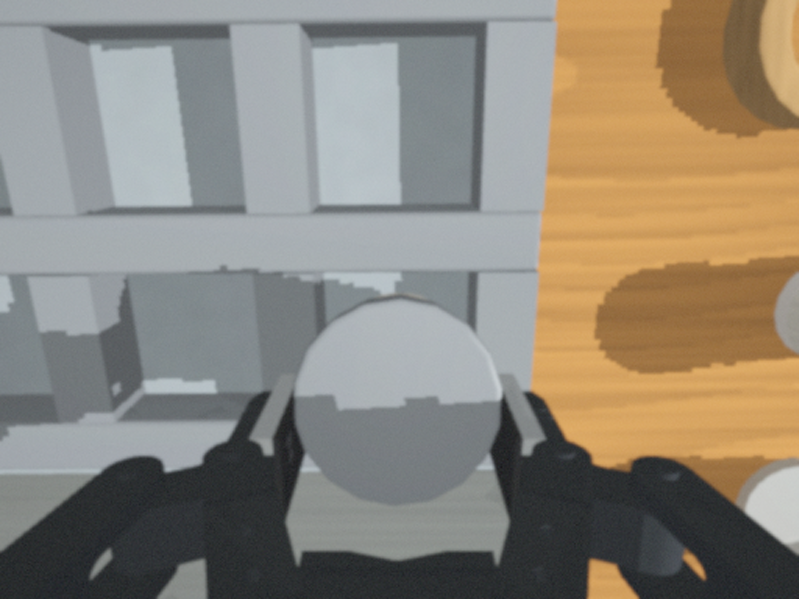

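Emit:
send_rows --pt "0.4 0 0 -0.035 0" --pt "0.4 0 0 -0.035 0" --pt "0.4 0.04 -0.017 0 0" --pt "0.4 0.04 -0.017 0 0" --pt "0.4 0.038 -0.017 0 0" --pt "0.4 0 0 0 0"

```text
clock: 6.65
position: [0.4902, 0.198, 0.1287]
ee_rot: [-0.001, 0.712, 0.702, -0.0]
contact_force: [-0.0, 0.2, -0.8]
width: 0.0522
```

```bash
python3 w.py w6; python3 -c "
from h import *
snap('side','s6');crop('side','x',0,0,1,1,1) if 0 else None
snap('top','t6')
crop('s6','s6c',190,100,350,230,5)"
```

```text
t 6.65 pos [0.4902 0.198  0.1287] yaw x 1.5566261924963274 [-0.0008  0.7121  0.7021 -0.0004] w 0.05220365284975185 F [-0.0066  0.1689 -0.8069]
```

View pics/s6c.png

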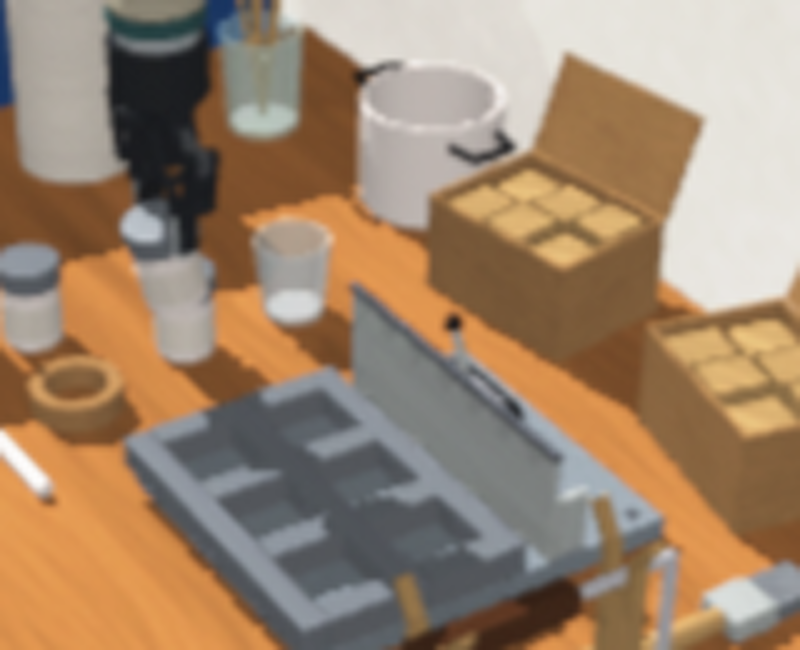

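View pics/w6b.png

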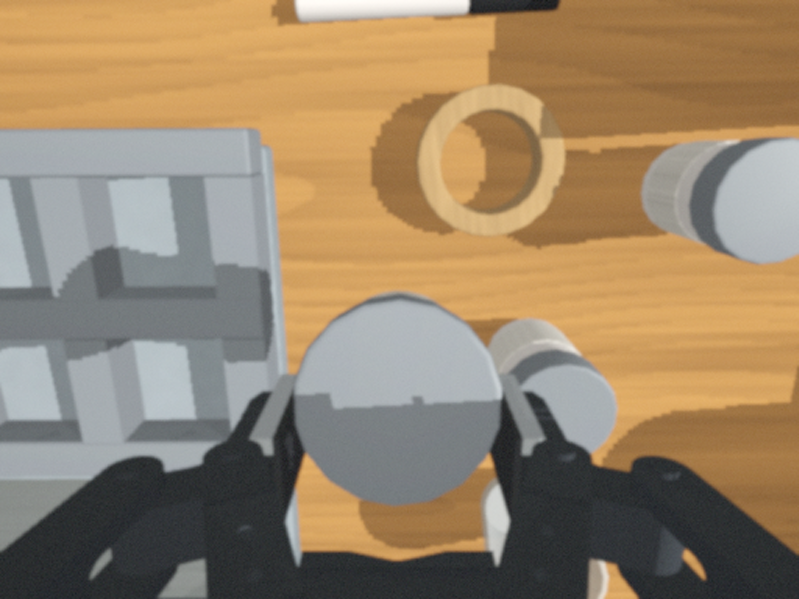

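Emit:
send_rows --pt "0.4 0 0 0.045 0" --pt "0.4 0 0 0.03 0" --pt "0.4 0 0 0.008 0" --pt "0.4 0 0 0.006 0" --pt "0.4 0 0 0.005 0" --pt "0.4 0 0 0.0 0"

```text
clock: 7.55
position: [0.4922, 0.196, 0.036]
ee_rot: [0.0, 0.713, 0.701, 0.0]
contact_force: [0.3, -0.9, -1.2]
width: 0.0521
```

```bash
python3 w.py w7
```

```text
t 7.55 pos [0.4922 0.196  0.036 ] yaw x 1.55291661926514 [0.0002 0.7134 0.7008 0.0004] w 0.05212472936298401 F [ 0.3252 -0.9182 -1.1729]
```

View pics/w7b.png

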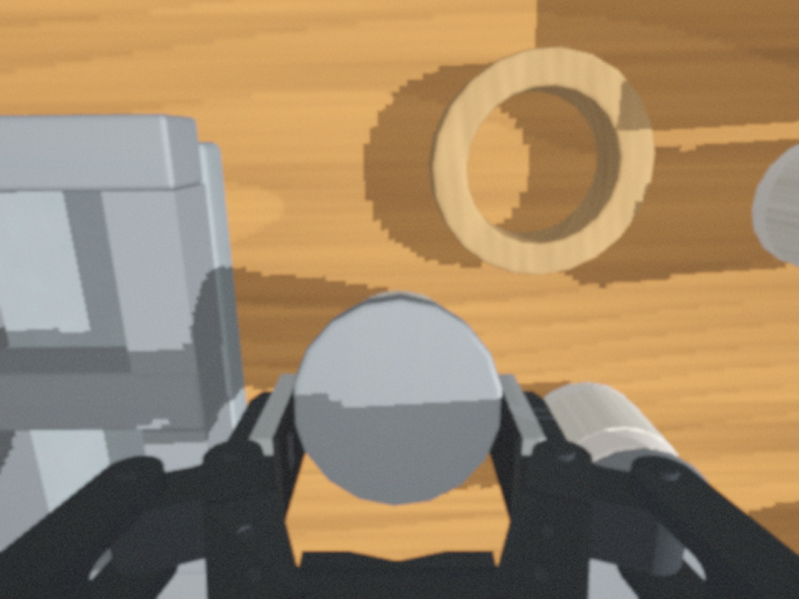

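Emit:
send_rows --pt "0.4 0 0 0.005 0" --pt "0.4 0 0 0.003 0" --pt "0.4 0 0 0.0 0"

```text
clock: 7.98
position: [0.4915, 0.1959, 0.0272]
ee_rot: [-0.0, 0.713, 0.701, -0.0]
contact_force: [-0.2, 0.2, -1.5]
width: 0.0518
```

Emit:
send_rows --pt "0.4 0 0 0.003 0" --pt "0.4 0 0 0.003 0" --pt "0.4 0 0 0.0 0"

```text
clock: 8.35
position: [0.4944, 0.1961, 0.025]
ee_rot: [0.002, 0.713, 0.701, 0.002]
contact_force: [-1.3, -1.9, 20.6]
width: 0.0521
```

Emit:
send_rows --pt "0.4 0 0 0.003 0" --pt "0.4 0 0 0.003 0" --pt "0.4 0 0 0.0 0"

```text
clock: 8.72
position: [0.5009, 0.1968, 0.0223]
ee_rot: [0.006, 0.713, 0.701, 0.008]
contact_force: [3.5, -2.9, 30.8]
width: 0.0517
```

```bash
python3 w.py w8
```

```text
t 8.725 pos [0.5009 0.1968 0.0223] yaw x 1.5542650829799496 [0.0058 0.7129 0.7012 0.0076] w 0.051734796752327894 F [ 3.5065 -2.9017 30.7732]
```

View pics/w8b.png

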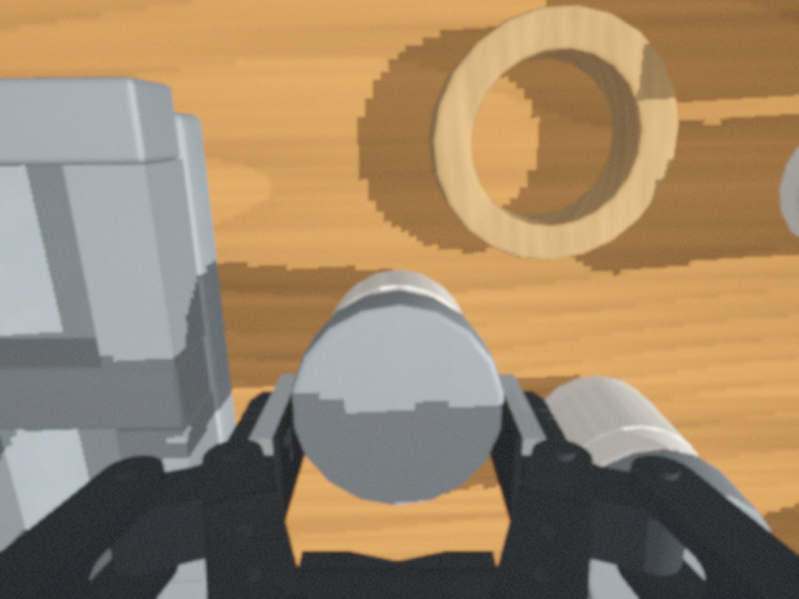

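Emit:
send_rows --pt "0.8 0 0 0 0" --pt "0.8 0 0 0 0" --pt "0.8 0 0 0 0" --pt "0.8 0 0 -0.02 0" --pt "0.8 0 0 0 0"

```text
clock: 9.4
position: [0.4926, 0.1962, 0.0359]
ee_rot: [0.0, 0.713, 0.701, 0.001]
contact_force: [0.2, -0.5, -0.5]
width: 0.0688
```

```bash
python3 w.py w9
```

```text
t 9.4 pos [0.4926 0.1962 0.0359] yaw x 1.5531148272039124 [0.0004 0.7133 0.7008 0.0008] w 0.06883631487586755 F [ 0.2459 -0.5032 -0.5036]
```

View pics/w9b.png

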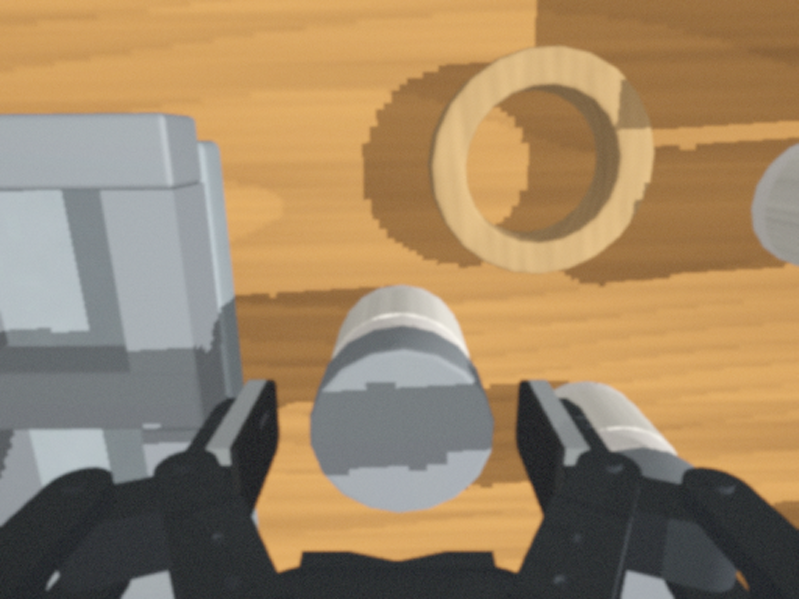

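```bash
python3 - <<'E'
from h import *
np.set_printoptions(precision=4,suppress=True)
def P(f,u,v,z): return pix(lcal(f),(u+.5)/1.56-.5,(v+.5)/1.56-.5,z)
print('w2 bottom',P('w2',394,265,0.0),'lid c',P('w2',394,392,.075), 'lid near/far',P('w2',394,313,.075),P('w2',394,471,.075))
print('w4 bottom',P('w4',398,275,.0575),'lid near far',P('w4',398,334,.1325),P('w4',398,500,.1325))
print('w3 bottom',P('w3',398,275,.129),'lid near far',P('w3',398,334,.204),P('w3',398,500,.204))
print('w9',P('w9',400,286,.0),P('w9',400,349,.075),P('w9',401,511,.075))
T=manip.calibration('wrist')['camera_from_world']; print(-T[:3,:3].T@T[:3,3]-manip.get_state()['position'], T[:3,:3])
E
```

```text
w2 bottom [0.5259 0.3862 0.    ] lid c [0.5477 0.3862 0.075 ] lid near/far [0.5224 0.3867 0.075 ] [0.5755 0.3857 0.075 ]
w4 bottom [0.5245 0.078  0.0575] lid near far [0.5216 0.078  0.1325] [0.5739 0.0771 0.1325]
w3 bottom [0.5202 0.0855 0.129 ] lid near far [0.5175 0.0854 0.204 ] [0.5699 0.0844 0.204 ]
w9 [0.4769 0.1975 0.    ] [0.4739 0.1972 0.075 ] [0.5266 0.1966 0.075 ]
[-0.0734  0.0012  0.1728] [[ 0.0176  0.9998 -0.0005]
 [-0.957   0.0167 -0.2896]
 [-0.2896  0.0055  0.9571]]
```

Emit:
send_rows --pt "0.8 0.0005 0.0077 0.001 0" --pt "0.8 0 0 0 0" --pt "0.4 0 0 0 0" --pt "0.4 0 0 0 0" --pt "0.4 0 0 0 0" --pt "0.4 0 0 0 0"

```text
clock: 10.2
position: [0.4993, 0.1963, 0.0345]
ee_rot: [-0.0, 0.713, 0.701, -0.0]
contact_force: [-0.0, 0.8, 0.5]
width: 0.052
```

```bash
python3 w.py w10
```

```text
t 10.2 pos [0.4993 0.1963 0.0345] yaw x 1.553040163356299 [-0.      0.7134  0.7008 -0.    ] w 0.051992587239659785 F [-0.025   0.844   0.4753]
```

View pics/w10b.png

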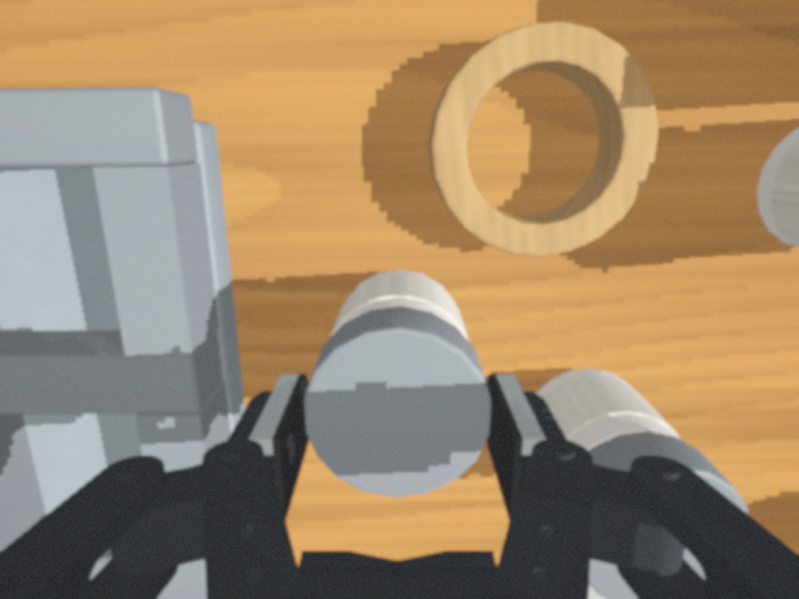

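Emit:
send_rows --pt "0.4 0 0 -0.045 0" --pt "0.4 0 0 -0.04 0" --pt "0.4 -0.04 0.015 0 0" --pt "0.4 -0.04 0.015 0 0" --pt "0.4 -0.0385 0.0148 0 0" --pt "0.4 0 0 0.025 0" --pt "0.4 0 0 0.0 0" --pt "0.4 0 0 0.0 0"

```text
clock: 11.25
position: [0.5421, 0.0774, 0.0947]
ee_rot: [-0.0, 0.713, 0.701, 0.0]
contact_force: [0.4, -0.6, -0.5]
width: 0.0515
```

```bash
python3 w.py w11
```

```text
t 11.25 pos [0.5421 0.0774 0.0947] yaw x 1.5534270044416016 [-0.0001  0.7132  0.7009  0.    ] w 0.05147099369258734 F [ 0.4322 -0.6057 -0.4557]
```

View pics/w11b.png

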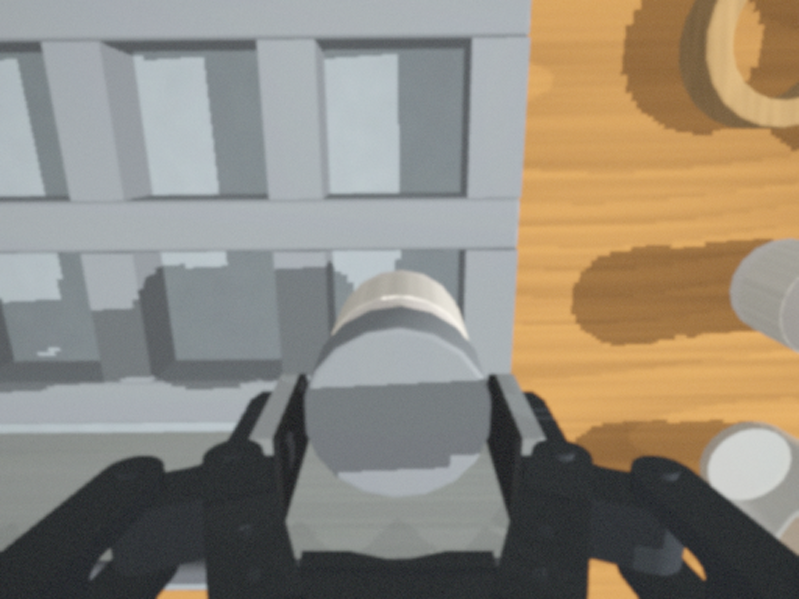

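```bash
cat > chk.py <<'E'
import sys
from h import *
np.set_printoptions(precision=4,suppress=True)
def P(f,u,v,z): return pix(lcal(f),(u+.5)/1.56-.5,(v+.5)/1.56-.5,z)
E
python3 - <<'E'
from chk import *
for u,v in((330,249),(464,248),(468,39),(466,195),(322,197)): print(P('w11',u,v,.047))
print('lid',P('w11',398,330,.1352),P('w11',398,495,.1352),'l/r',P('w11',306,412,.1352),P('w11',491,412,.1352),'bot',P('w11',398,271,.06))
E
```

```text
[0.5128 0.0491 0.047 ]
[0.5133 0.1061 0.047 ]
[0.4325 0.106  0.047 ]
[0.4911 0.1065 0.047 ]
[0.4909 0.047  0.047 ]
lid [0.5175 0.0779 0.1352] [0.5694 0.077  0.1352] l/r [0.5415 0.0516 0.1352] [0.5424 0.1036 0.1352] bot [0.5197 0.0779 0.06  ]
```

Emit:
send_rows --pt "0.4 0 0 0.015 0" --pt "0.4 0 0 0.012 0" --pt "0.4 0 0 0.008 0" --pt "0.4 0 0 0 0"

```text
clock: 11.8
position: [0.5414, 0.0771, 0.0585]
ee_rot: [-0.001, 0.713, 0.701, -0.001]
contact_force: [0.4, 0.2, -0.2]
width: 0.0519
```

Emit:
send_rows --pt "0.4 0 0 0.003 0" --pt "0.4 0 0 0.001 0" --pt "0.75 0 0 0 0" --pt "0.75 0 0 0 0" --pt "0.75 0 0 0 0" --pt "0.75 0 0 -0.05 0" --pt "0.8 0 0 -0.05 0" --pt "0.8 0 0 0 0"

```text
clock: 12.8
position: [0.5455, 0.0771, 0.16]
ee_rot: [0.003, 0.713, 0.701, 0.004]
contact_force: [0.3, 0.1, 0.1]
width: 0.0683
```

```bash
python3 w.py w12
```

```text
t 12.8 pos [0.5455 0.0771 0.16  ] yaw x 1.553073462127543 [0.0034 0.7133 0.7008 0.0036] w 0.0682734695411918 F [0.2924 0.0536 0.127 ]
```

View pics/w12b.png

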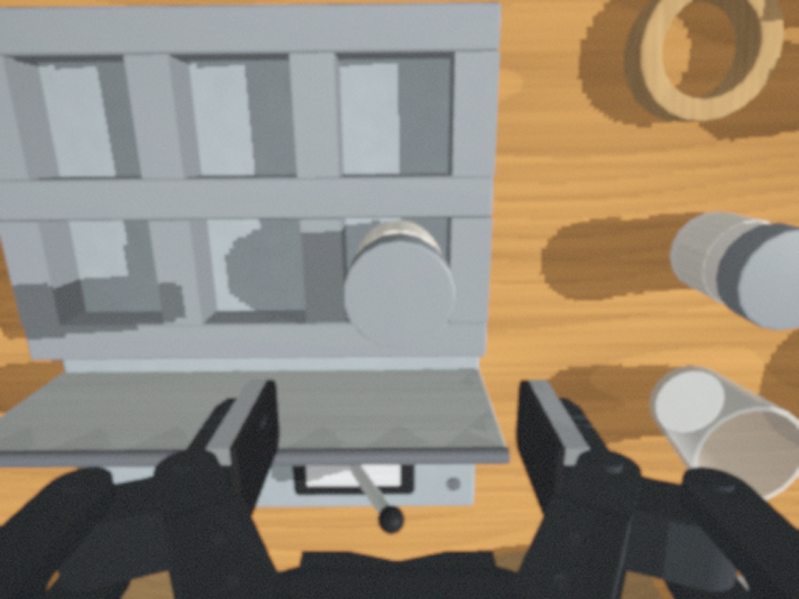

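Emit:
send_rows --pt "1 0.05 -0.001 0 0" --pt "1 0.05 -0.001 0 0" --pt "1 0.05 -0.001 0 0" --pt "1 0.05 -0.001 0 0" --pt "1 0 0 0.035 0" --pt "1 0 0 0.02 0" --pt "1 0 0 0 0"

```text
clock: 13.72
position: [0.539, 0.2763, 0.0971]
ee_rot: [-0.002, 0.713, 0.701, -0.003]
contact_force: [-0.6, -0.4, 0.2]
width: 0.0855
```

```bash
python3 w.py w13
```

```text
t 13.725 pos [0.539  0.2763 0.0971] yaw x 1.5533401021125326 [-0.0015  0.7132  0.7009 -0.0034] w 0.08545606907216406 F [-0.5643 -0.4325  0.1848]
```

View pics/w13b.png

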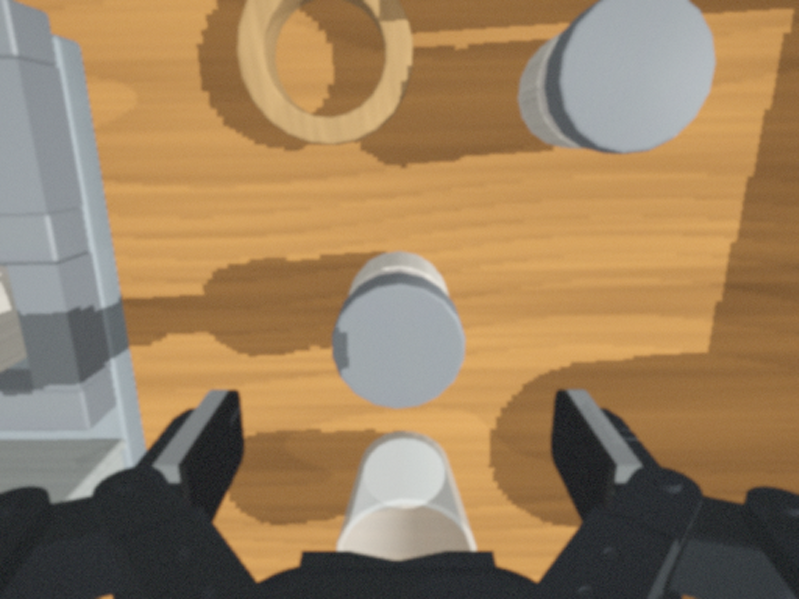

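```bash
python3 - <<'E'
from chk import *
a,b=P('w13',399,281,.075),P('w13',399,408,.075); print(a,b,(a+b)/2, P('w13',332,340,.075),P('w13',465,340,.075), manip.get_state()['position'])
E
```

```text
[0.5174 0.2771 0.075 ] [0.5713 0.2762 0.075 ] [0.5443 0.2767 0.075 ] [0.541  0.2502 0.075 ] [0.5419 0.3028 0.075 ] [0.5404 0.2766 0.0987]
```

Emit:
send_rows --pt "1 0 0.0045 0.03 0" --pt "1 0 0 0.025 0" --pt "1 0 0 0.009 0" --pt "1 0 0 0 0" --pt "0.4 0 0 0 0" --pt "0.4 0 0 0 0" --pt "0.4 0 0 0 0" --pt "0.4 0 0 0 0"

```text
clock: 14.78
position: [0.5472, 0.2772, 0.0382]
ee_rot: [0.001, 0.713, 0.701, 0.001]
contact_force: [-1.6, -0.4, 4.9]
width: 0.0511
```

Emit:
send_rows --pt "0.4 0 0 -0.045 0" --pt "0.4 0 0 -0.04 0" --pt "0.4 -0.04 -0.016 0 0" --pt "0.4 -0.04 -0.016 0 0" --pt "0.4 -0.04 -0.016 0 0" --pt "0.4 -0.04 -0.016 0 0" --pt "0.4 -0.04 -0.016 0 0" --pt "0.4 0 0 0.0 0"

```text
clock: 15.78
position: [0.461, 0.0765, 0.1216]
ee_rot: [-0.0, 0.715, 0.7, -0.001]
contact_force: [-0.7, 0.2, -1.7]
width: 0.0514
```

Emit:
send_rows --pt "0.4 0 0 0.025 0" --pt "0.4 0 0 0 0" --pt "0.4 0 0 0 0"

```text
clock: 16.15
position: [0.4633, 0.079, 0.097]
ee_rot: [0.0, 0.713, 0.701, 0.0]
contact_force: [-0.1, -0.3, -1.6]
width: 0.0511
```

```bash
python3 w.py w14
```

```text
t 16.15 pos [0.4633 0.079  0.097 ] yaw x 1.5536799296307828 [0.0002 0.7131 0.701  0.0004] w 0.051131718604874615 F [-0.0624 -0.3024 -1.6395]
```

View pics/w14b.png

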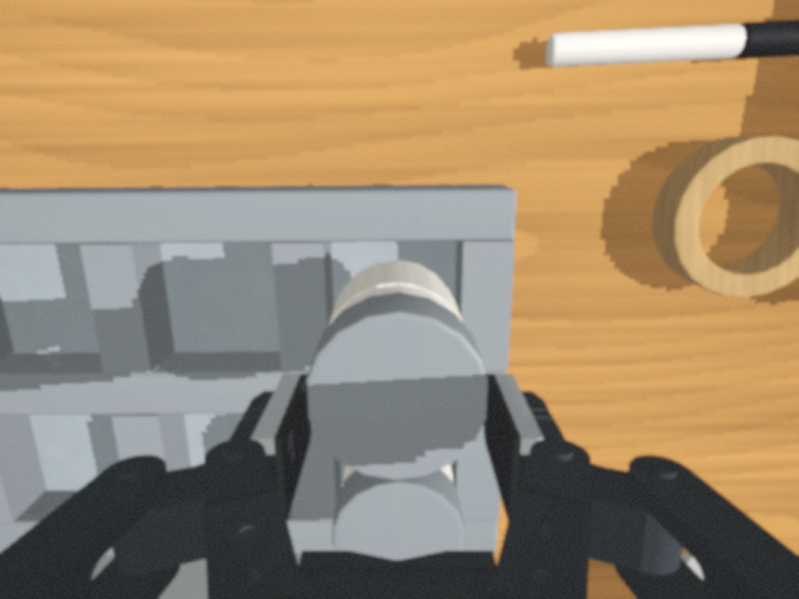

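```bash
python3 - <<'E'
from chk import *
f='w14'
a,b=P(f,330,242,.047),P(f,461,241,.047); print(a,b,'pocket c',(a+b)/2+[.03,0,0])
a,b=P(f,397,314,.134),P(f,397,479,.134);l,r=P(f,308,400,.134),P(f,487,400,.134); print('lid',(a+b)/2,(l+r)/2,b-a,r-l)
print('body near',P(f,397,261,.06))
E
```

```text
[0.4315 0.0507 0.047 ] [0.432  0.1067 0.047 ] pocket c [0.4617 0.0787 0.047 ]
lid [0.4614 0.0789 0.134 ] [0.4612 0.079  0.134 ] [ 0.0522 -0.0009  0.    ] [0.0009 0.0512 0.    ]
body near [0.4373 0.0792 0.06  ]
```

Emit:
send_rows --pt "0.4 0 0.0007 0.015 0" --pt "0.4 0 0 0.012 0" --pt "0.4 0 0 0.008 0" --pt "0.4 0 0 0 0"

```text
clock: 16.7
position: [0.4629, 0.0785, 0.061]
ee_rot: [-0.0, 0.713, 0.701, -0.0]
contact_force: [-0.6, -0.2, -1.1]
width: 0.0513
```

Emit:
send_rows --pt "0.4 0 0 0.003 0" --pt "0.4 0 0 0 0" --pt "0.75 0 0 0 0" --pt "0.75 0 0 0 0" --pt "0.75 0 0 0 0" --pt "0.8 0 0 -0.05 0" --pt "0.8 0 0 -0.05 0" --pt "0.8 0 0 0 0"

```text
clock: 17.7
position: [0.4667, 0.0785, 0.1625]
ee_rot: [0.003, 0.713, 0.701, 0.004]
contact_force: [-0.2, 0.4, -0.8]
width: 0.0681
```

```bash
python3 w.py w15
```

```text
t 17.7 pos [0.4667 0.0785 0.1625] yaw x 1.553098770539337 [0.0033 0.7133 0.7008 0.0035] w 0.06809889119757113 F [-0.1511  0.378  -0.7841]
```

View pics/w15b.png

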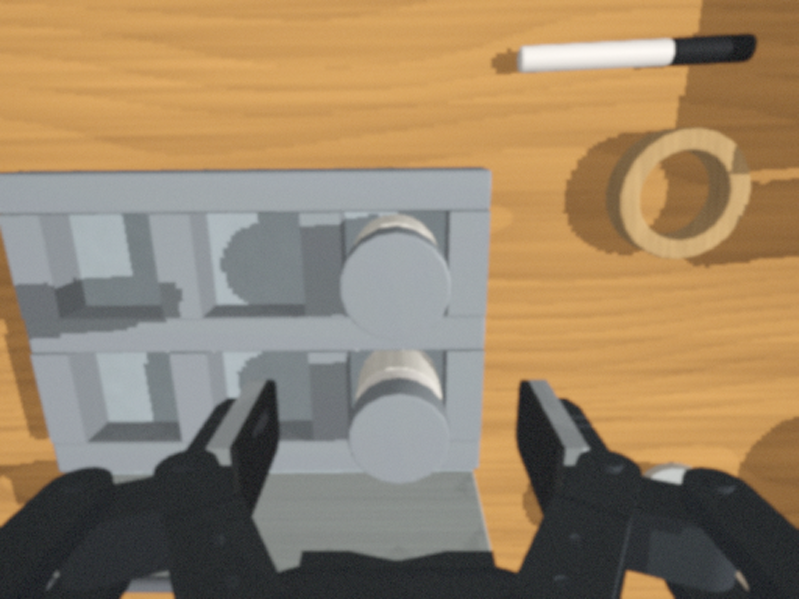

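Emit:
send_rows --pt "1 0.047 -0.004 0 0" --pt "1 0.047 -0.004 0 0" --pt "1 0.047 -0.004 0 0" --pt "1 0.047 -0.004 0 0" --pt "1 0.047 -0.004 0 0" --pt "1 0.047 -0.002 0.03 0" --pt "1 0 0 0.03 0" --pt "1 0 0 0 0"

```text
clock: 18.75
position: [0.4431, 0.3594, 0.0945]
ee_rot: [-0.001, 0.713, 0.701, -0.005]
contact_force: [0.1, 0.4, 0.1]
width: 0.0856
```

```bash
python3 w.py w16
```

```text
t 18.75 pos [0.4431 0.3594 0.0945] yaw x 1.5541717616507187 [-0.001   0.713   0.7012 -0.0046] w 0.08555447621950703 F [0.0732 0.3841 0.0891]
```

View pics/w16b.png

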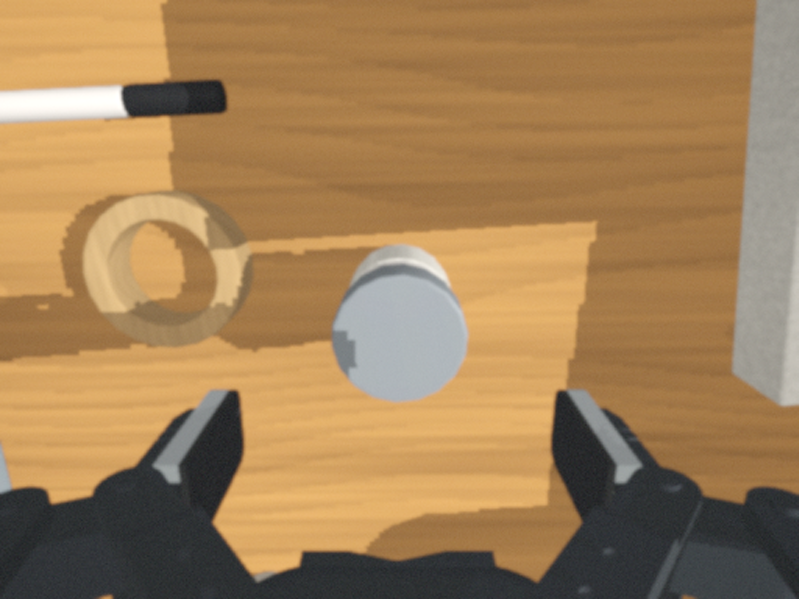

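```bash
python3 - <<'E'
from chk import *
f='w16'
a,b=P(f,399,272,.075),P(f,399,401,.075);l,r=P(f,333,335,.075),P(f,467,335,.075); print('lid',(a+b)/2,(l+r)/2,b-a,r-l, manip.get_state()['position'])
E
```

```text
lid [0.4441 0.3598 0.075 ] [0.4425 0.3601 0.075 ] [ 0.0536 -0.0008  0.    ] [0.0007 0.0522 0.    ] [0.4448 0.3598 0.0965]
```

Emit:
send_rows --pt "1 0 0 0.03 0" --pt "1 0 0 0.025 0" --pt "1 0 0 0.009 0" --pt "1 0 0 0 0" --pt "0.4 0 0 0 0" --pt "0.4 0 0 0 0" --pt "0.4 0 0 0 0" --pt "0.4 0 0 0 0"

```text
clock: 19.8
position: [0.4474, 0.3611, 0.0361]
ee_rot: [0.001, 0.713, 0.701, 0.001]
contact_force: [-0.7, -1.7, 5.2]
width: 0.0519
```

Emit:
send_rows --pt "0.4 0 0 -0.045 0" --pt "0.4 0 0 -0.045 0" --pt "0.4 -0.02 0 -0.04 0" --pt "0.4 -0.05 0.003 0 0" --pt "0.4 -0.05 0.003 0 0" --pt "0.4 -0.05 0.003 0 0" --pt "0.4 -0.05 0.003 0 0" --pt "0.4 -0.05 0.003 0 0"

```text
clock: 20.8
position: [0.4563, 0.0891, 0.1647]
ee_rot: [0.0, 0.713, 0.701, 0.0]
contact_force: [1.1, -0.4, -2.2]
width: 0.0513
```

Emit:
send_rows --pt "0.4 -0.05 0.003 0 0" --pt "0.4 -0.05 0.003 0 0" --pt "0.4 -0.05 0.002 0 0" --pt "0.4 -0.026 0 0 0" --pt "0.4 0 0 0.04 0" --pt "0.4 0 0 0.025 0" --pt "0.4 0 0 0 0"

```text
clock: 21.68
position: [0.4594, -0.085, 0.098]
ee_rot: [-0.002, 0.713, 0.701, -0.001]
contact_force: [-0.2, -0.9, -2.1]
width: 0.0515
```

```bash
python3 w.py w17
```

```text
t 21.675 pos [ 0.4594 -0.085   0.098 ] yaw x 1.552707853434797 [-0.0022  0.7135  0.7007 -0.001 ] w 0.0514950699363733 F [-0.1775 -0.8825 -2.0903]
```

View pics/w17b.png

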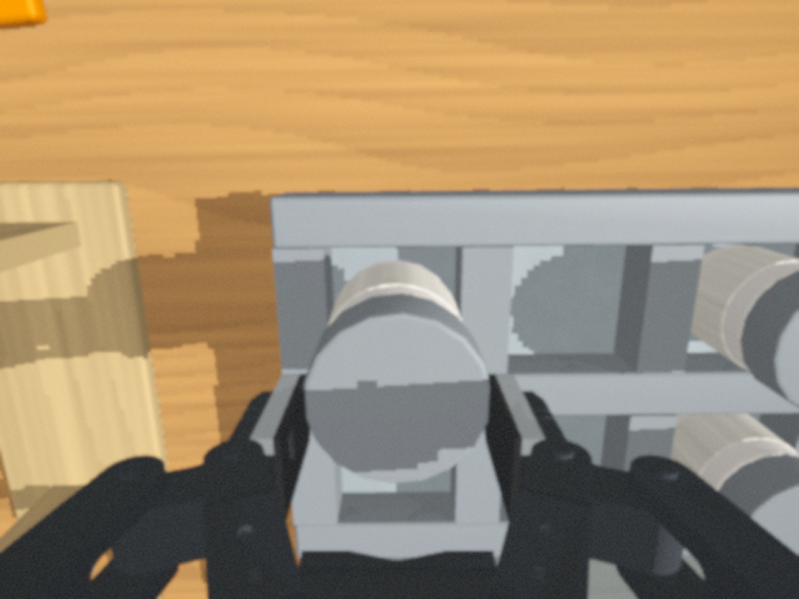

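```bash
python3 - <<'E'
from chk import *
f='w17'
a,b=P(f,329,247,.047),P(f,461,246,.047); print(a,b,'pocket c',(a+b)/2+[.03,0,0])
a,b=P(f,397,314,.137),P(f,397,482,.137);l,r=P(f,306,400,.137),P(f,490,400,.137); print('lid',(a+b)/2,(l+r)/2,b-a,r-l)
print('body near',P(f,397,262,.062),manip.get_state()['position'])
E
```

```text
[ 0.4297 -0.114   0.047 ] [ 0.4303 -0.057   0.047 ] pocket c [ 0.46   -0.0855  0.047 ]
lid [ 0.4572 -0.0852  0.137 ] [ 0.4565 -0.0849  0.137 ] [ 0.0524 -0.0009  0.    ] [0.001  0.0518 0.    ]
body near [ 0.4335 -0.0847  0.062 ] [ 0.461  -0.0854  0.0993]
```

Emit:
send_rows --pt "0.4 0 0.0012 0.015 0" --pt "0.4 0 0 0.014 0" --pt "0.4 0 0 0.009 0" --pt "0.4 0 0 0 0"

```text
clock: 22.22
position: [0.4622, -0.0854, 0.0611]
ee_rot: [-0.001, 0.713, 0.701, -0.0]
contact_force: [0.0, -0.0, -1.8]
width: 0.0512
```

Emit:
send_rows --pt "0.4 0 0 0.003 0" --pt "0.4 0 0 0.001 0" --pt "0.75 0 0 0 0" --pt "0.75 0 0 0 0" --pt "0.75 0 0 0 0" --pt "0.8 0 0 -0.05 0" --pt "0.8 0 0 -0.05 0" --pt "0.8 0 0 0 0"

```text
clock: 23.22
position: [0.4658, -0.0866, 0.1615]
ee_rot: [0.004, 0.713, 0.701, 0.002]
contact_force: [0.2, -0.4, -0.0]
width: 0.0686
```

```bash
python3 w.py w18; python3 -c "
from h import *
snap('top','t18'); crop('t18','t18b',40,70,420,260,2.1)"
```

```text
t 23.225 pos [ 0.4658 -0.0866  0.1615] yaw x 1.553081623495396 [0.0043 0.7133 0.7008 0.0022] w 0.06855566913114822 F [ 0.2071 -0.4167 -0.046 ]
```

View pics/w18b.png

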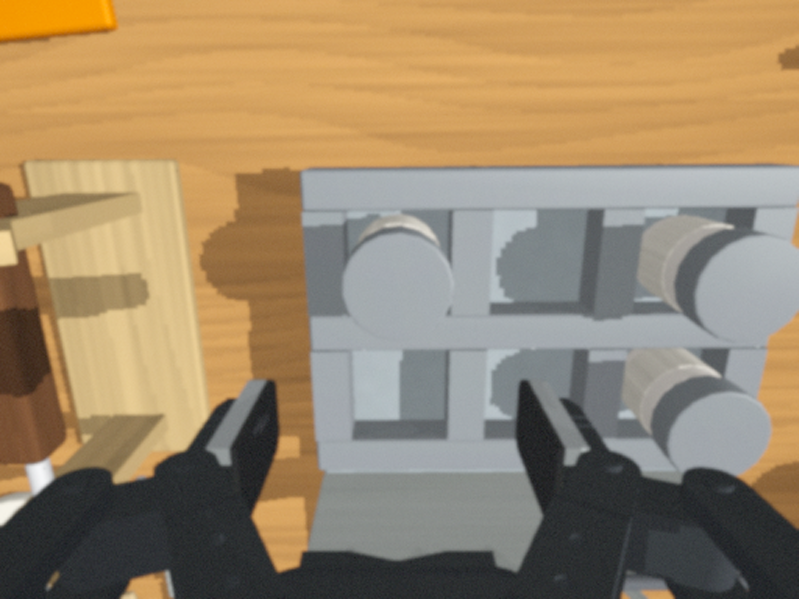

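View pics/t18b.png

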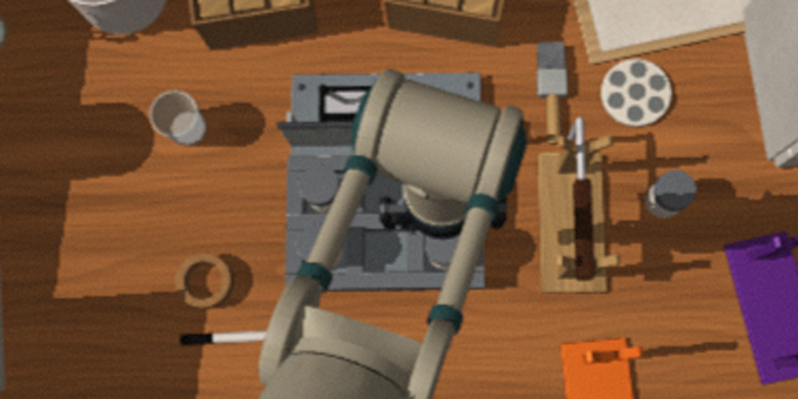

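Emit:
send_rows --pt "1 0 0 -0.05 0" --pt "1 -0.03 0.01 -0.02 0" --pt "1 -0.05 0.012 0 0" --pt "1 -0.05 0.012 0 0" --pt "1 -0.05 0.012 0 0" --pt "1 -0.05 0.012 0 0" --pt "1 -0.05 0.012 0 0" --pt "1 -0.028 0 0 0"

```text
clock: 24.32
position: [0.5267, -0.3969, 0.224]
ee_rot: [-0.002, 0.714, 0.7, -0.0]
contact_force: [0.2, 0.6, 0.7]
width: 0.0853
```

Emit:
send_rows --pt "1 0 0 0.045 0" --pt "1 0 0 0.045 0" --pt "1 0 0 0.035 0" --pt "1 0 0 0 0" --pt "1 0 0 0 0"

```text
clock: 24.95
position: [0.5275, -0.3951, 0.1027]
ee_rot: [0.0, 0.713, 0.701, 0.0]
contact_force: [0.1, -0.7, 0.1]
width: 0.0854
```

```bash
python3 w.py w19
```

```text
t 24.95 pos [ 0.5275 -0.3951  0.1027] yaw x 1.55312093823278 [0.0001 0.7133 0.7008 0.    ] w 0.08544239744724394 F [ 0.068  -0.6508  0.1171]
```

View pics/w19b.png

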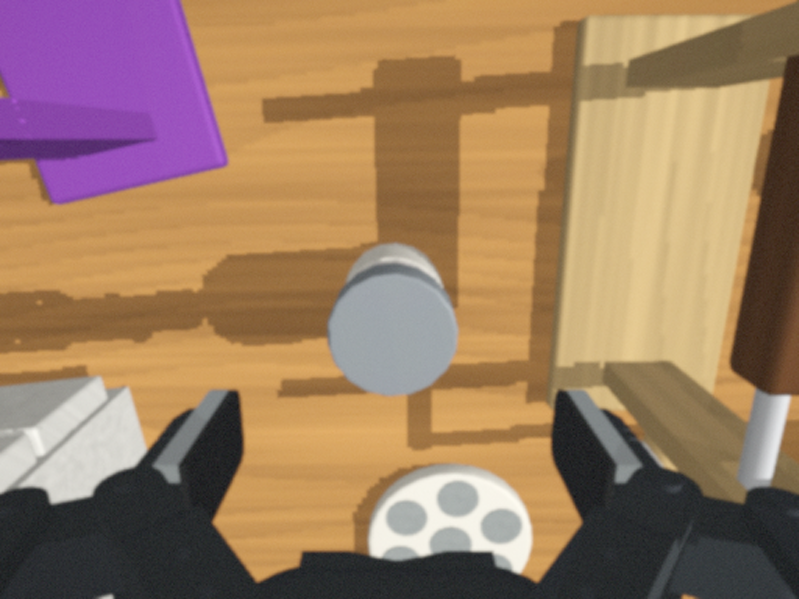

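```bash
python3 - <<'E'
from chk import *
f='w19'
a,b=P(f,393,270,.075),P(f,393,395,.075);l,r=P(f,328,333,.075),P(f,457,333,.075); print('lid',(a+b)/2,(l+r)/2,b-a,r-l, manip.get_state()['position'])
E
```

```text
lid [ 0.53  -0.397  0.075] [ 0.5292 -0.3972  0.075 ] [ 0.0541 -0.0011  0.    ] [0.0009 0.0523 0.    ] [ 0.528  -0.3955  0.1037]
```

Emit:
send_rows --pt "1 -0.0015 0.001 0.035 0" --pt "1 0 0 0.025 0" --pt "1 0 0 0.009 0" --pt "1 0 0 0 0" --pt "0.4 0 0 0 0" --pt "0.4 0 0 0 0" --pt "0.4 0 0 0 0" --pt "0.4 0 0 0 0"

```text
clock: 26.0
position: [0.529, -0.397, 0.0353]
ee_rot: [0.001, 0.713, 0.701, 0.0]
contact_force: [-1.4, 0.4, 5.5]
width: 0.0519
```

Emit:
send_rows --pt "0.4 0 0 -0.045 0" --pt "0.4 0 0 -0.05 0" --pt "0.4 0 0 -0.05 0" --pt "0.4 0 0 -0.05 0" --pt "0.4 0.04 0 0 0" --pt "0.4 0.05 0 0 0" --pt "0.4 0.05 0 0 0" --pt "0.4 0.05 0 0 0"

```text
clock: 27.0
position: [0.5311, -0.2046, 0.2282]
ee_rot: [-0.0, 0.714, 0.701, 0.0]
contact_force: [0.5, -0.4, -2.3]
width: 0.0521
```

Emit:
send_rows --pt "0.4 0.05 0.002 0 0" --pt "0.4 0.05 0.003 0 0" --pt "0.4 0.02 0.002 0 0" --pt "0.4 0 0 0.045 0" --pt "0.4 0 0 0.045 0" --pt "0.4 0 0 0.035 0" --pt "0.4 0 0 0 0" --pt "0.4 0 0 0 0"

```text
clock: 28.0
position: [0.5418, -0.0872, 0.1047]
ee_rot: [0.001, 0.713, 0.701, 0.0]
contact_force: [1.2, -0.6, -1.5]
width: 0.0517
```

```bash
python3 w.py w20
```

```text
t 28.0 pos [ 0.5418 -0.0872  0.1047] yaw x 1.5526433368411436 [0.0011 0.7135 0.7007 0.0005] w 0.05173609883377522 F [ 1.2432 -0.551  -1.4676]
```

View pics/w20b.png

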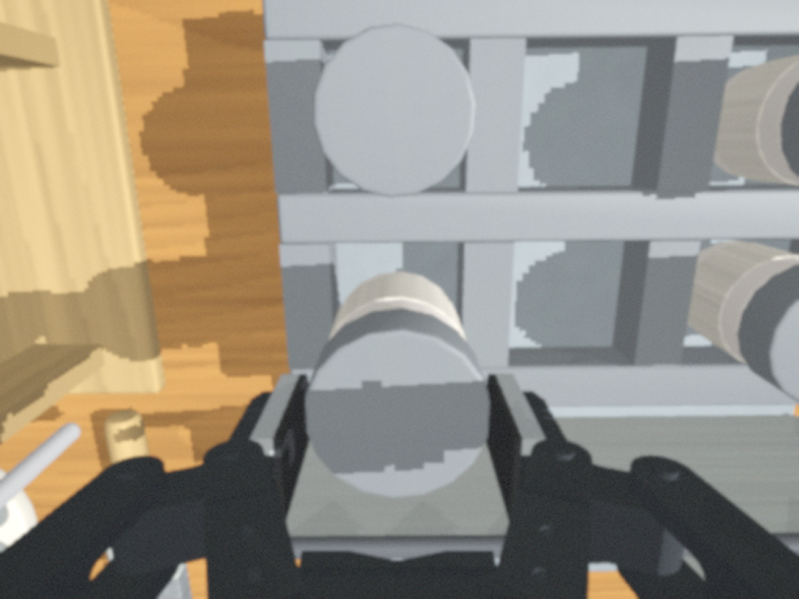

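```bash
python3 - <<'E'
from chk import *
f='w20'; z=.1047+.04
a,b=P(f,334,243,.047),P(f,463,242,.047); print(a,b,'pocket c',(a+b)/2+[.03,0,0])
a,b=P(f,397,331,z),P(f,397,496,z);l,r=P(f,307,412,z),P(f,489,412,z); print('lid',(a+b)/2,(l+r)/2,b-a,r-l)
print('body near',P(f,397,272,z-.075),manip.get_state()['position'])
E
```

```text
[ 0.5119 -0.1149  0.047 ] [ 0.5125 -0.0578  0.047 ] pocket c [ 0.5422 -0.0863  0.047 ]
lid [ 0.5437 -0.0874  0.1447] [ 0.5419 -0.0871  0.1447] [ 0.0522 -0.0009  0.    ] [0.0009 0.0513 0.    ]
body near [ 0.52   -0.0871  0.0697] [ 0.5422 -0.0873  0.1052]
```

Emit:
send_rows --pt "0.4 0.001 -0.0012 0.015 0" --pt "0.4 0 0 0.015 0" --pt "0.4 0 0 0.014 0" --pt "0.4 0 0 0 0" --pt "0.4 0 0 0 0"

```text
clock: 28.68
position: [0.5397, -0.0855, 0.0594]
ee_rot: [0.0, 0.713, 0.701, 0.0]
contact_force: [-0.7, 0.1, -1.2]
width: 0.0515
```

Emit:
send_rows --pt "0.4 0 0 0.003 0" --pt "0.4 0 0 0.001 0" --pt "0.75 0 0 0 0" --pt "0.75 0 0 0 0" --pt "0.75 0 0 0 0" --pt "0.8 0 0 -0.05 0" --pt "0.8 0 0 -0.05 0" --pt "0.8 0 0 0 0"

```text
clock: 29.68
position: [0.5427, -0.0863, 0.16]
ee_rot: [0.004, 0.713, 0.701, 0.002]
contact_force: [-0.5, 0.2, -0.8]
width: 0.0688
```

```bash
python3 w.py w21
```

```text
t 29.675 pos [ 0.5427 -0.0863  0.16  ] yaw x 1.5530214900231787 [0.0043 0.7134 0.7008 0.0025] w 0.06881571453875093 F [-0.4599  0.2186 -0.7965]
```

View pics/w21b.png

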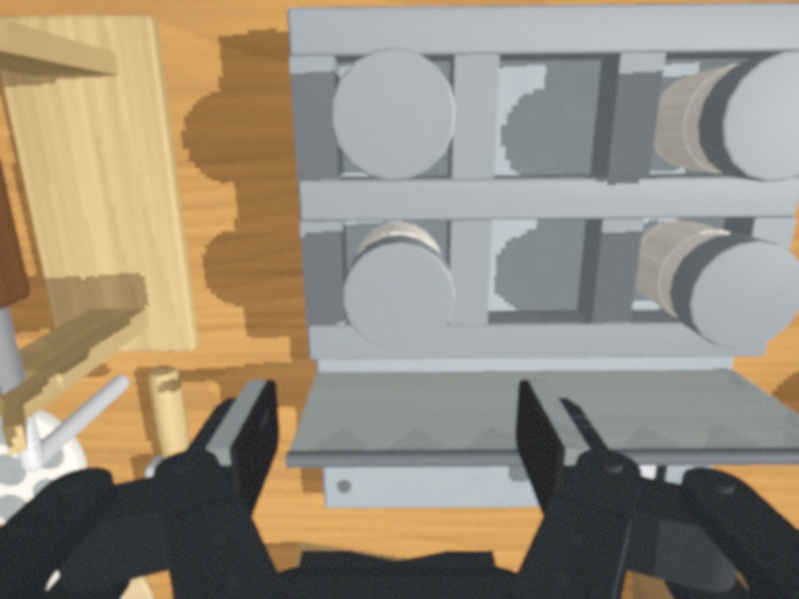

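Emit:
send_rows --pt "1 0 0 -0.045 0" --pt "1 0 0 -0.035 0" --pt "1 -0.045 -0.014 0 0" --pt "1 -0.045 -0.014 0 0" --pt "1 -0.045 -0.014 0 0" --pt "1 -0.04 -0.011 0 0" --pt "1 0 0 0 0" --pt "1 0 0 0 0"

```text
clock: 30.72
position: [0.4828, -0.2587, 0.2341]
ee_rot: [-0.002, 0.714, 0.701, 0.0]
contact_force: [0.2, -0.3, 0.2]
width: 0.0858
```

```bash
python3 w.py w22
```

```text
t 30.725 pos [ 0.4828 -0.2587  0.2341] yaw x 1.5525074052207446 [-0.0016  0.7135  0.7006  0.0002] w 0.08583327658516432 F [ 0.2278 -0.3362  0.1782]
```

View pics/w22b.png

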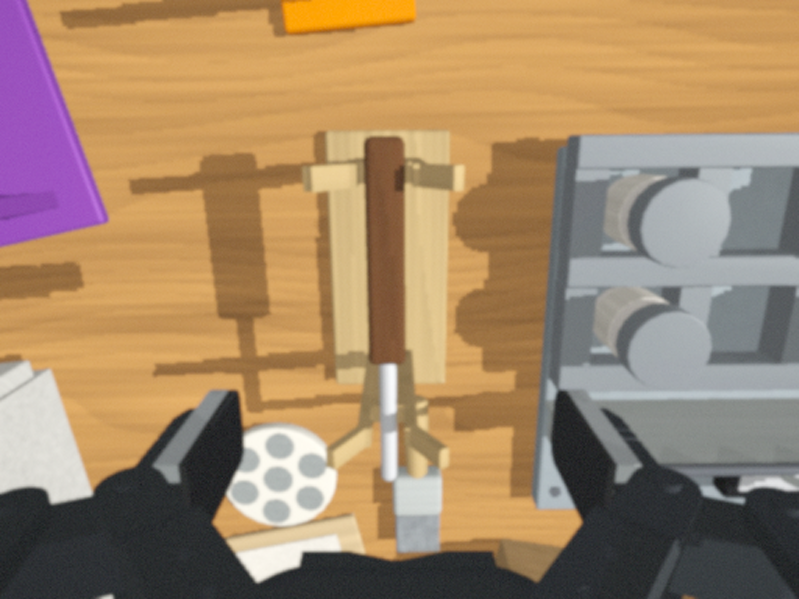

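```bash
python3 - <<'E'
from chk import *
f='w22'
n,fa,e=P(f,385,138,.122),P(f,387.3,361,.122),P(f,389.5,479,.112)
print('near',n,'far',fa,'bend end',e, 'len',fa-n)
print('yaw rod',np.arctan2((fa-n)[1],(fa-n)[0]),np.arctan2((e-n)[1],(e-n)[0]))
d=(fa-n)/np.linalg.norm(fa-n); print('origin',n+d*.08, fa-d*.05, e-d*.135)
print('widths',P(f,366,250,.122),P(f,405,250,.122))
for u,v in((326,131),(449,131),(337,382),(444,382)): print('base',P(f,u,v,.012))
print(manip.get_state()['position'],manip.get_state()['ee_rot'])
E
```

```text
near [ 0.4083 -0.2636  0.122 ] far [ 0.5332 -0.2653  0.122 ] bend end [ 0.6208 -0.2661  0.112 ] len [ 0.1249 -0.0017  0.    ]
yaw rod -0.013961012530236194 -0.011889366366479507
origin [ 0.4883 -0.2647  0.122 ] [ 0.4832 -0.2646  0.122 ] [ 0.4858 -0.2642  0.112 ]
widths [ 0.467  -0.2755  0.122 ] [ 0.4674 -0.2541  0.122 ]
base [ 0.4022 -0.3078  0.012 ]
base [ 0.4038 -0.2199  0.012 ]
base [ 0.5987 -0.31    0.012 ]
base [ 0.6004 -0.222   0.012 ]
[ 0.4831 -0.2584  0.2345] [-0.0012  0.7132  0.7009  0.0002]
```

Emit:
send_rows --pt "1 -0.006 0.002 0.03 -0.005" --pt "1 0 0 0.04 0" --pt "1 0 0 0.04 0" --pt "1 0 0 0.03 0" --pt "1 0 0 0.004 0" --pt "1 0 0 0 0" --pt "1 0 0 0 0" --squeeze 80

```text
clock: 31.65
position: [0.4864, -0.2659, 0.093]
ee_rot: [0.002, 0.711, 0.703, 0.0]
contact_force: [0.1, -0.1, 1.1]
width: 0.0857
```

```bash
python3 w.py w23
```

```text
t 31.65 pos [ 0.4864 -0.2659  0.093 ] yaw x 1.5585586859611964 [0.0015 0.7114 0.7028 0.0003] w 0.08565258175636367 F [ 0.0864 -0.0723  1.1403]
```

View pics/w23b.png

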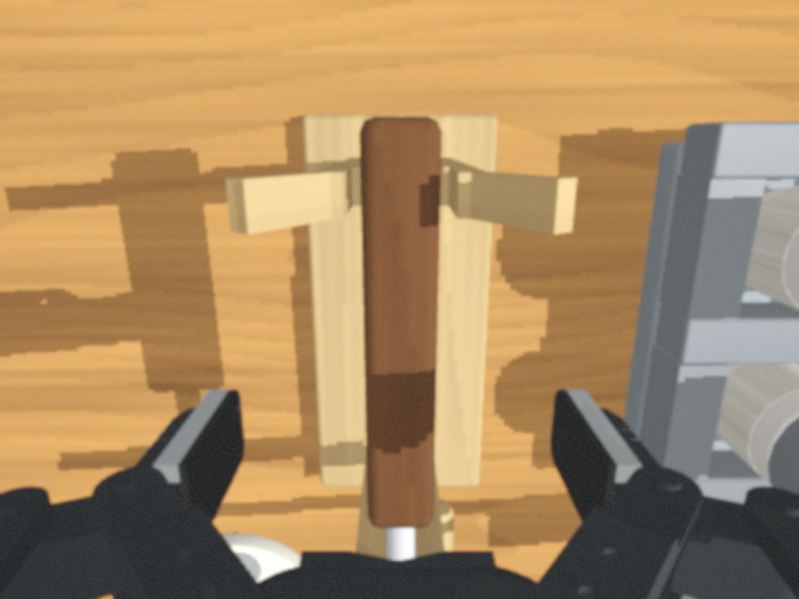

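Emit:
send_rows --pt "0.15 0.0005 0 0.001 0" --pt "0.15 0 0 0 0" --pt "0.15 0 0 0 0" --pt "0.15 0 0 0 0" --pt "0.15 0 0 0 0" --pt "0.15 0 0 0 0" --pt "0.15 0 0 0 0" --pt "0.15 0 0 0 0" --squeeze 80

```text
clock: 32.7
position: [0.4853, -0.2651, 0.0909]
ee_rot: [0.0, 0.712, 0.703, 0.0]
contact_force: [-1.4, 0.6, 5.0]
width: 0.0168
```

```bash
python3 w.py w24
```

```text
t 32.7 pos [ 0.4853 -0.2651  0.0909] yaw x 1.5580222755433866 [0.0002 0.7116 0.7026 0.0001] w 0.01679558165744915 F [-1.4326  0.623   5.0365]
```

View pics/w24b.png

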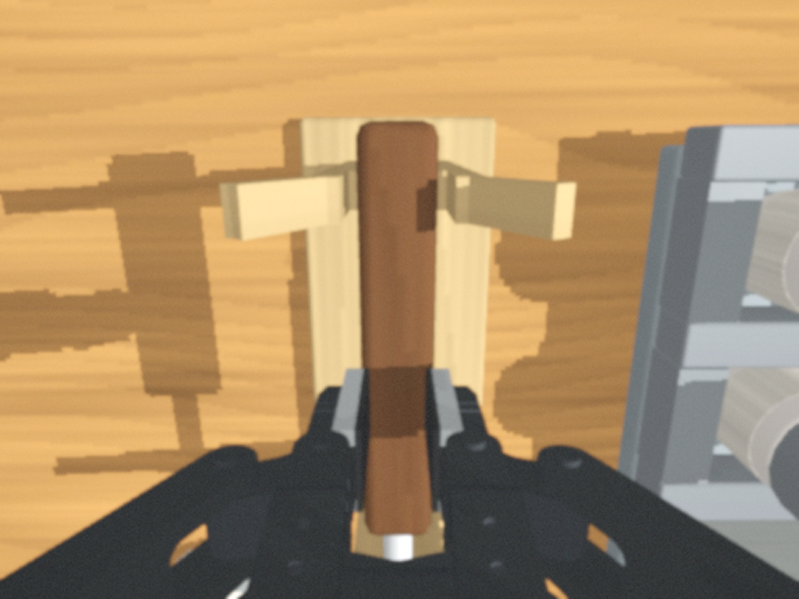

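```bash
python3 - <<'E'
from chk import *
crop('w12','w12c',150,270,330,340,4.4)
print('ball w12',P('w12',391,520,.09)); print('w3 ball',P('w3',377,524,.09))
E
```

```text
ball w12 [0.6747 0.0713 0.09  ]
w3 ball [0.6735 0.0708 0.09  ]
```

View pics/w12c.png

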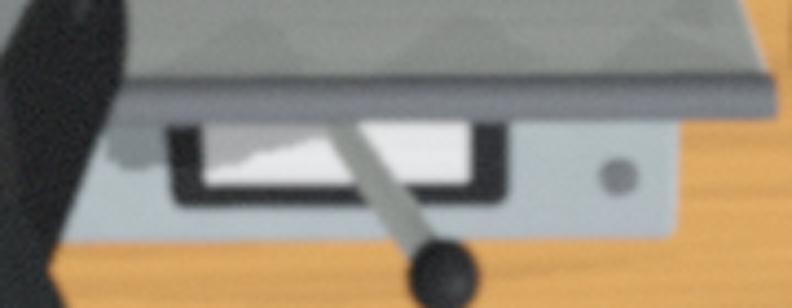

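Emit:
send_rows --pt "0.15 0 0 -0.01 0" --pt "0.15 0 0 -0.03 0" --pt "0.15 0 0 -0.04 0" --pt "0.15 0 0 -0.04 0" --pt "0.15 0 0 -0.04 0" --pt "0.15 0 0 0 0" --pt "0.15 0 0 0 0"

```text
clock: 33.62
position: [0.4846, -0.2646, 0.2495]
ee_rot: [-0.001, 0.712, 0.703, -0.0]
contact_force: [1.0, 0.1, -1.6]
width: 0.0162
```

```bash
python3 w.py w25; python3 -c "
from h import *
snap('side','s25'); crop('s25','s25c',200,80,400,260,3.9)"
```

```text
t 33.625 pos [ 0.4846 -0.2646  0.2495] yaw x 1.5580068862994494 [-0.0009  0.7116  0.7026 -0.0001] w 0.01621654624166969 F [ 0.9688  0.0518 -1.565 ]
```

View pics/s25c.png

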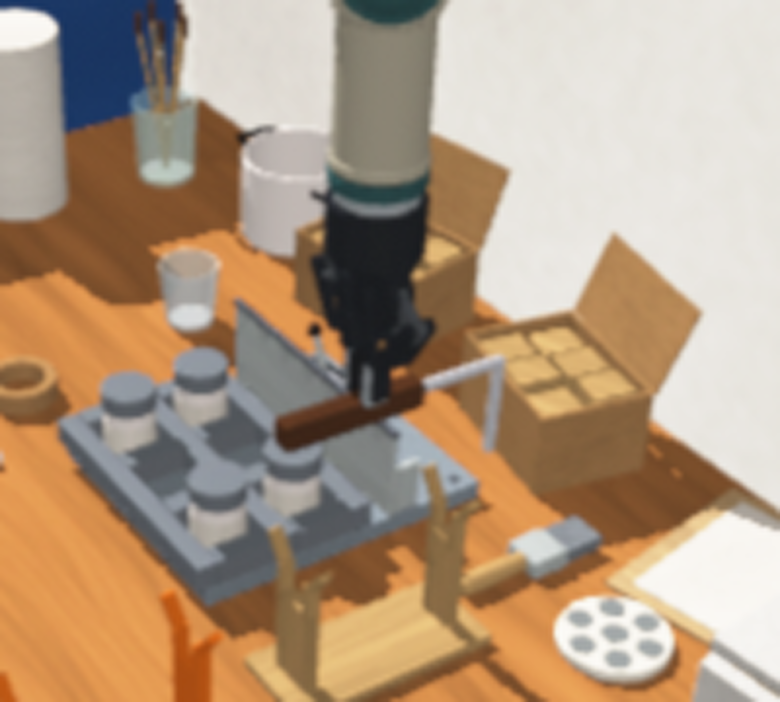

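View pics/w25b.png

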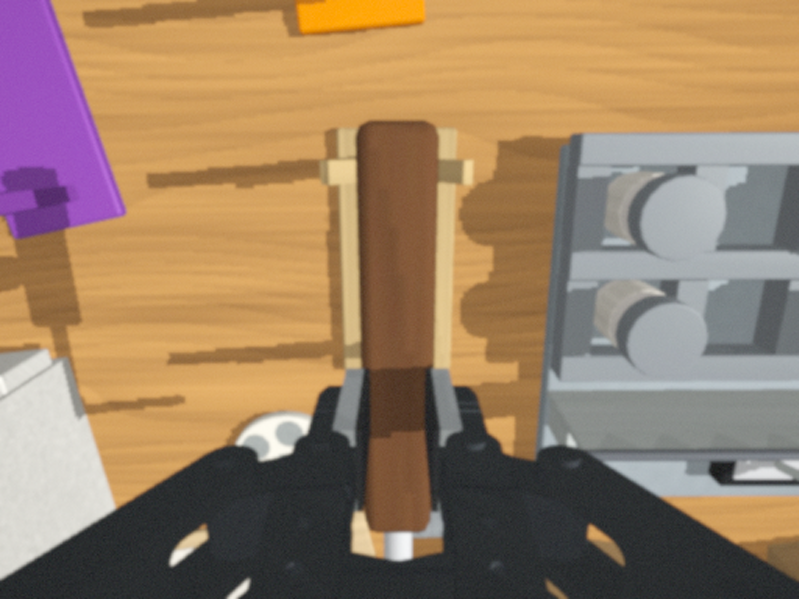

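Emit:
send_rows --pt "0.15 0.03 0.005 0 0" --pt "0.15 0.048 0.007 0 0" --pt "0.15 0.048 0.007 0 0" --pt "0.15 0.048 0.007 0 0" --pt "0.15 0.048 0.007 0 0" --pt "0.15 0.048 0.007 0 0" --pt "0.15 0.048 0.007 0 0" --pt "0.15 0.044 0.007 0 0"

```text
clock: 34.72
position: [0.5431, 0.0979, 0.2489]
ee_rot: [-0.001, 0.711, 0.703, -0.001]
contact_force: [0.5, -0.3, -1.0]
width: 0.0162
```

Emit:
send_rows --pt "0.15 0 0 0 0" --pt "0.15 0 0 0 0" --pt "0.15 0 0 0 0"

```text
clock: 35.1
position: [0.5435, 0.095, 0.25]
ee_rot: [-0.0, 0.712, 0.702, -0.001]
contact_force: [-0.5, -0.0, -1.2]
width: 0.0162
```

```bash
python3 w.py w26; python3 -c "
from h import *
snap('side','s26'); crop('s26','s26c',200,120,350,230,5.2)
snap('top','t26'); crop('t26','t26c',150,80,300,200,5)"
```

```text
t 35.1 pos [0.5435 0.095  0.25  ] yaw x 1.55654913799805 [-0.0002  0.7121  0.7021 -0.0006] w 0.01623514786784165 F [-0.4876 -0.0332 -1.1636]
```

View pics/s26c.png

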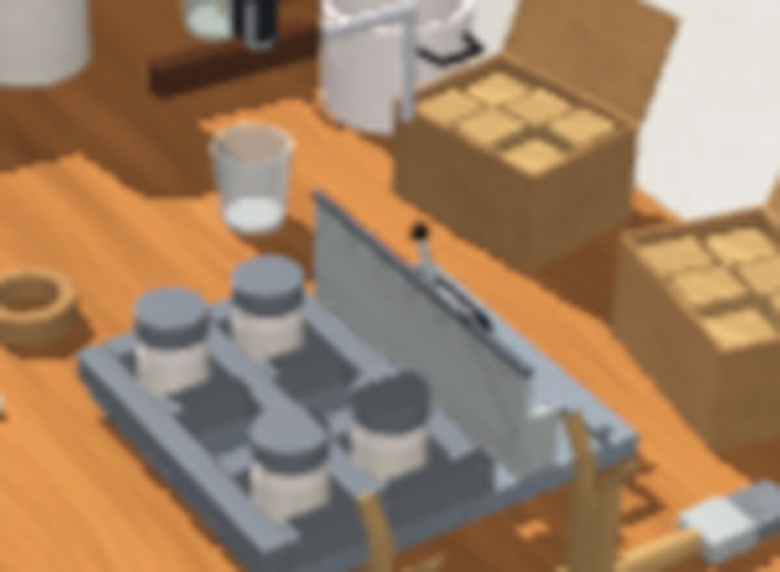

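View pics/t26c.png

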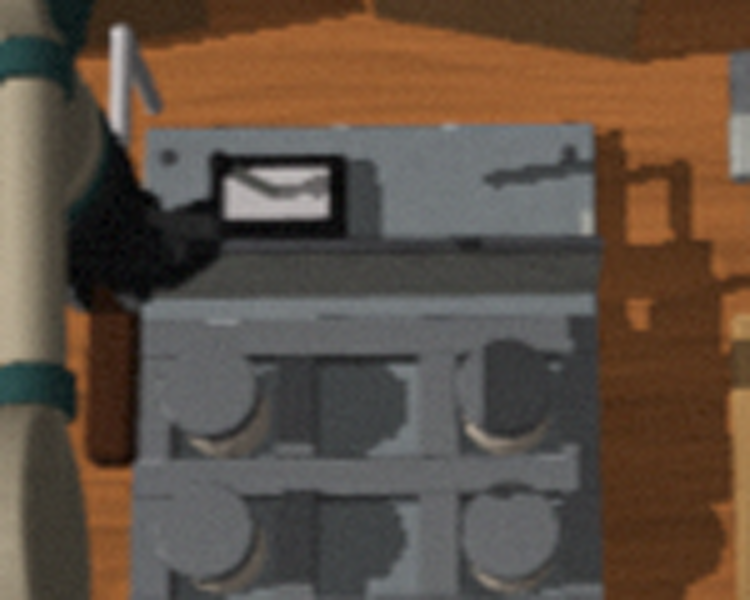

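View pics/w26b.png

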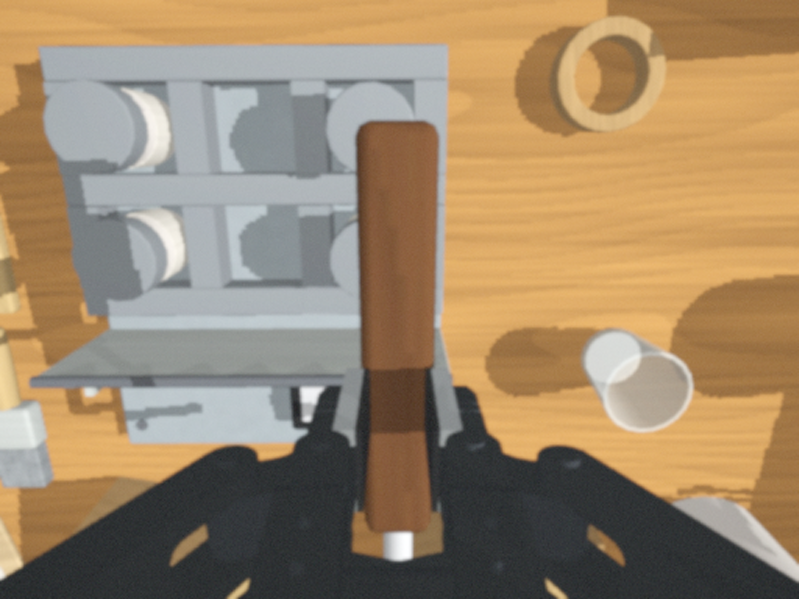

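```bash
python3 - <<'E'
from chk import *
c=manip.calibration('top')
def Q(u,v,z): return pix(c,(u+.5)/5-.5+150,(v+.5)/5-.5+80,z)
print('bend',Q(121,30,.269),'tip',Q(154,110,.179),'ball',Q(217,159,.09))
print('box',(Q(212,156,.04)+Q(347,156,.04)+Q(211,238,.04)+Q(347,238,.04))/4)
cs=manip.calibration('side')
def S(u,v,z): return pix(cs,(u+.5)/5.2-.5+200,(v+.5)/5.2-.5+120,z)
print('side ball',S(419,232,.09),'tip',S(406,117,.179),'bend',S(411,10,.269))
E
```

```text
bend [0.674  0.0938 0.269 ] tip [0.6686 0.0939 0.179 ] ball [0.6736 0.0743 0.09  ]
box [0.6678 0.0451 0.04  ]
side ball [0.674  0.0721 0.09  ] tip [0.6734 0.0924 0.179 ] bend [0.6718 0.0876 0.269 ]
```

Emit:
send_rows --pt "0.15 0.007 0 0 0" --pt "0.15 0 0 0.04 0" --pt "0.15 0 0 0.04 0" --pt "0.15 0 0 0.03 0" --pt "0.15 0 0 0.004 0" --pt "0.15 0 0 0 0" --pt "0.15 0 0 0 0"

```text
clock: 36.12
position: [0.5453, 0.1034, 0.1382]
ee_rot: [0.001, 0.712, 0.703, 0.001]
contact_force: [0.8, 0.4, -0.7]
width: 0.0162
```

```bash
python3 -c "
from h import *
snap('side','s27'); crop('s27','s27c',200,120,350,230,5.2)
snap('top','t27'); crop('t27','t27c',150,80,300,200,5)"
```

```text
(no output)
```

View pics/s27c.png

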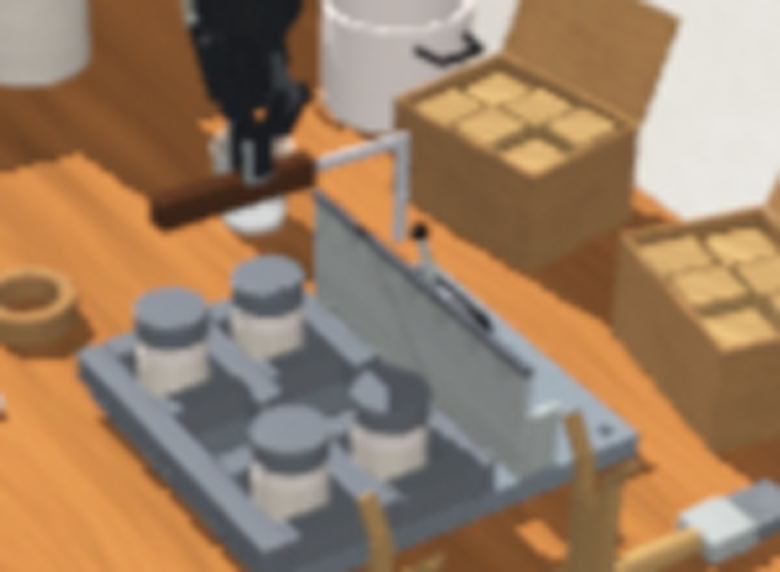

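View pics/t27c.png

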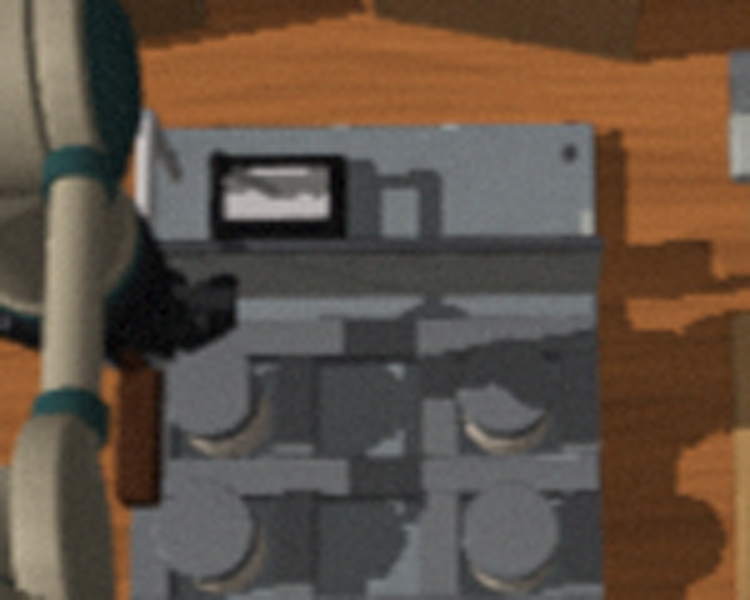

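Emit:
send_rows --pt "0.15 -0.01 0 0.001 0" --pt "0.15 -0.01 0 0 0" --pt "0.15 -0.01 0 0 0" --pt "0.15 -0.01 0 0 0" --pt "0.15 -0.008 0 0 0" --pt "0.15 -0.006 0 0 0" --pt "0.15 0 0 0 0"

```text
clock: 37.1
position: [0.5435, 0.0487, 0.1356]
ee_rot: [0.0, 0.712, 0.702, 0.0]
contact_force: [0.3, 0.5, -1.1]
width: 0.0163
```

```bash
python3 -c "
from h import *
snap('side','s28'); crop('s28','s28c',200,120,350,230,5.2)
snap('top','t28'); crop('t28','t28c',150,80,300,200,5)"
```

```text
(no output)
```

View pics/s28c.png

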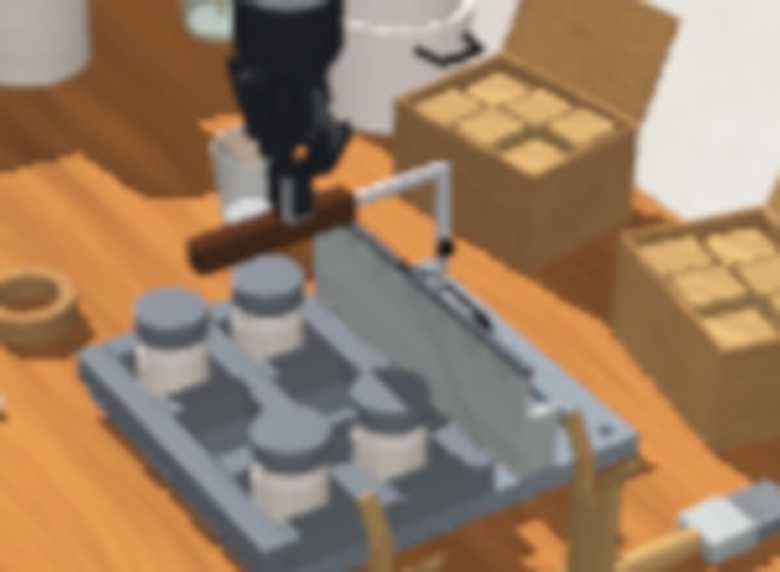

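View pics/t28c.png

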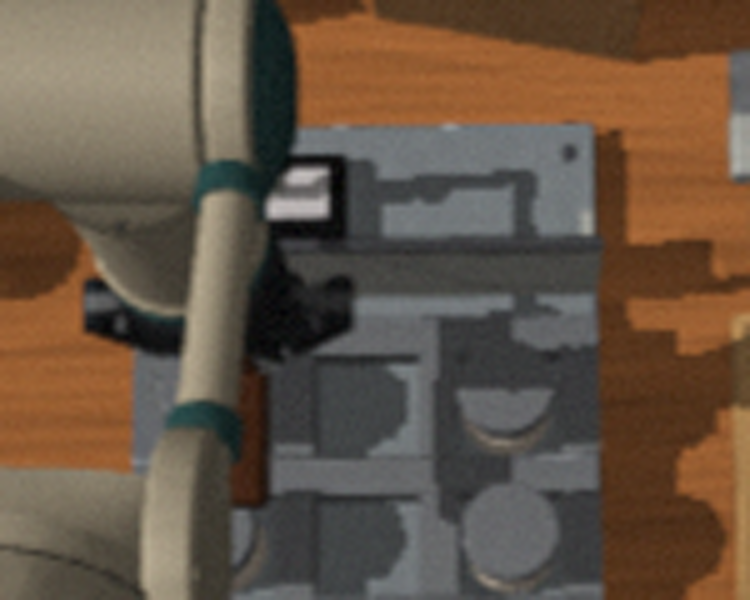

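Emit:
send_rows --pt "0.15 -0.005 0 0 0" --pt "0.15 -0.005 0 0 0" --pt "0.15 -0.004 0 0 0" --pt "0.15 0 0 0 0" --pt "0.15 0 0 0 0"

```text
clock: 37.83
position: [0.5428, 0.0353, 0.1355]
ee_rot: [-0.0, 0.712, 0.703, -0.0]
contact_force: [-0.3, 2.9, -0.9]
width: 0.0165
```

```bash
python3 -c "
from h import *
snap('side','s29'); crop('s29','s29c',260,140,330,190,10)
from chk import *
cs=manip.calibration('side')
def S(u,v,z): return pix(cs,(u+.5)/5.2-.5+200,(v+.5)/5.2-.5+120,z)
print(S(446,247,.097))
"
```

```text
[0.6729 0.0358 0.097 ]
```

View pics/s29c.png

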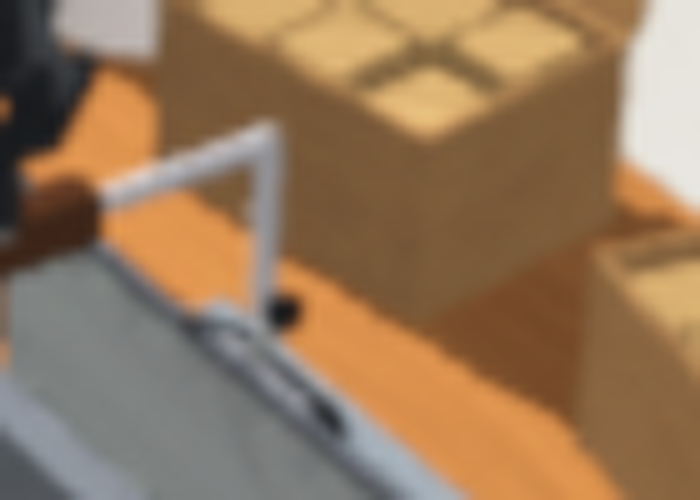

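```bash
python3 -c "
from chk import *
cs=manip.calibration('side')
print(pix(cs,260+28.55-.5,140+31.25-.5,.09),pix(cs,260+28.55-.5,140+31.25-.5,.092))
"
```

```text
[0.6734 0.0181 0.09  ] [0.6716 0.0157 0.092 ]
```

Emit:
send_rows --pt "0.15 -0.004 0 0 0" --pt "0.15 0 0 0 0" --pt "0.15 0 0 0 0"

```text
clock: 38.25
position: [0.5429, 0.0315, 0.1355]
ee_rot: [-0.0, 0.712, 0.703, 0.0]
contact_force: [-0.4, 2.2, -0.4]
width: 0.0163
```

```bash
python3 -c "
from h import *
snap('side','s30'); crop('s30','s30c',260,140,330,190,10)
"
```

```text
(no output)
```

View pics/s30c.png

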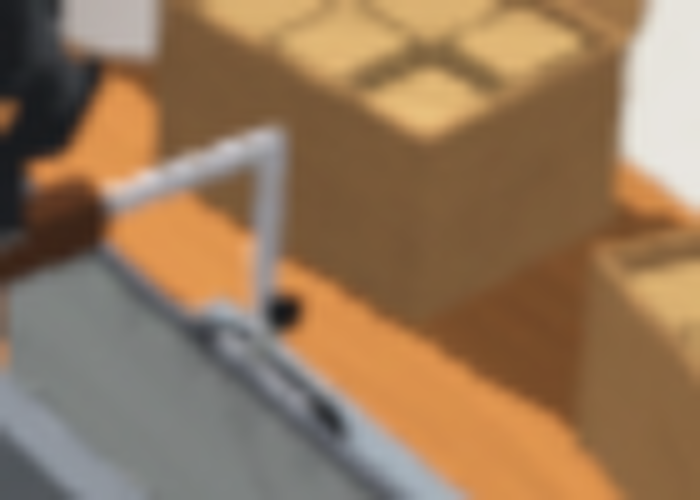

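Emit:
send_rows --pt "0.15 0.01 0 0 0" --pt "0.15 0.01 0 0 0" --pt "0.15 0 0 0 0" --pt "0.15 0 0 -0.03 0" --pt "0.15 0 0 -0.04 0" --pt "0.15 0 0 -0.045 0" --pt "0.15 0 0 0 0"

```text
clock: 39.17
position: [0.5458, 0.0509, 0.2545]
ee_rot: [0.003, 0.712, 0.703, 0.003]
contact_force: [0.6, -0.5, -1.7]
width: 0.0162
```

```bash
python3 w.py w31; python3 -c "
from h import *
snap('side','s31'); crop('s31','s31c',200,120,350,230,5.2)
snap('top','t31'); crop('t31','t31c',150,80,300,200,5)"
```

```text
t 39.175 pos [0.5458 0.0509 0.2545] yaw x 1.5580014640335182 [0.0034 0.7116 0.7026 0.0028] w 0.016193283886800084 F [ 0.5997 -0.4768 -1.7043]
```

View pics/s31c.png

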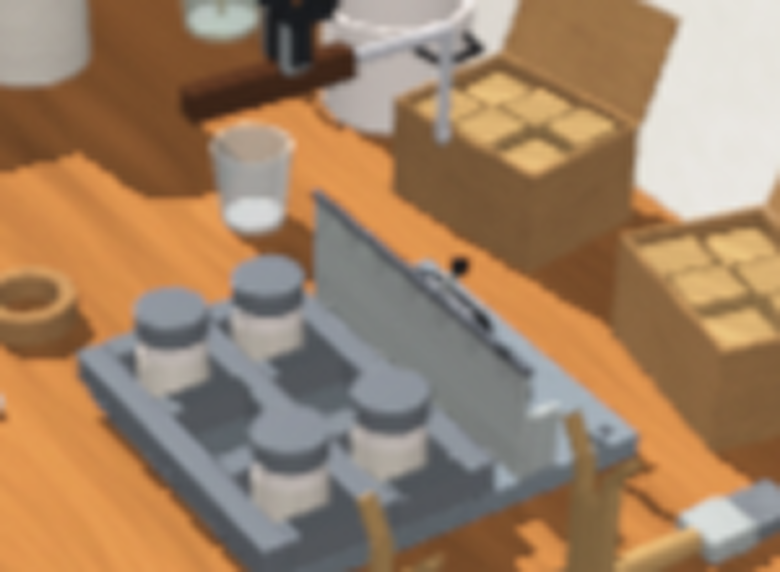

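View pics/t31c.png

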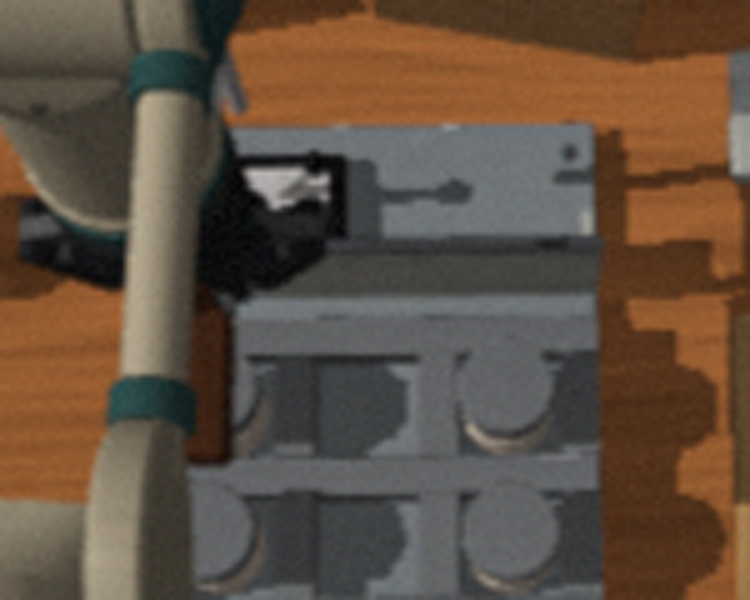

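View pics/w31b.png

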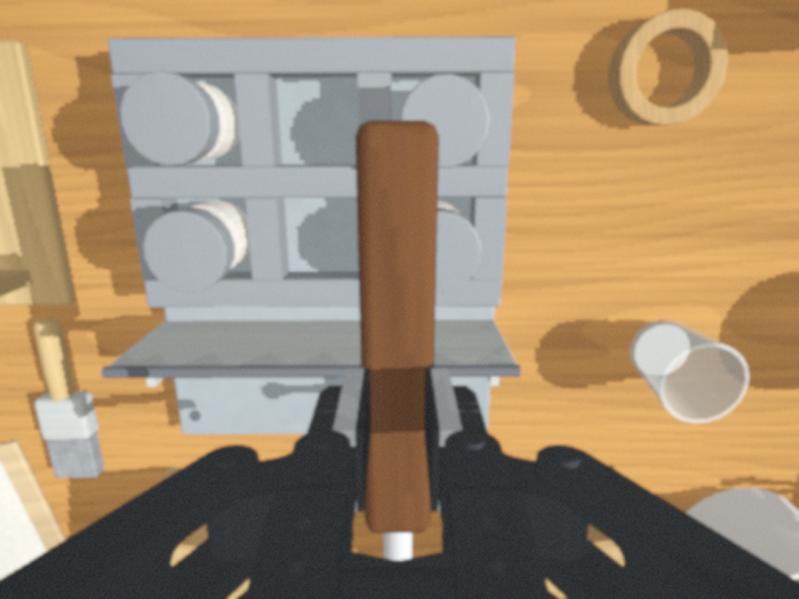

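Emit:
send_rows --pt "0.15 -0.03 -0.005 0 0" --pt "0.15 -0.045 -0.008 0 0" --pt "0.15 -0.045 -0.008 0 0" --pt "0.15 -0.045 -0.008 0 0" --pt "0.15 -0.045 -0.008 0 0" --pt "0.15 -0.045 -0.008 0 0" --pt "0.15 -0.045 -0.008 0 0" --pt "0.15 -0.017 -0.002 0 0"

```text
clock: 40.33
position: [0.4827, -0.2668, 0.2483]
ee_rot: [-0.002, 0.713, 0.702, -0.001]
contact_force: [0.5, -0.1, -1.5]
width: 0.0161
```

Emit:
send_rows --pt "0.15 0 0 0 0" --pt "0.15 0 0 0 0" --pt "0.15 0 0 0 0"

```text
clock: 40.7
position: [0.4845, -0.2635, 0.2505]
ee_rot: [-0.0, 0.711, 0.703, 0.0]
contact_force: [-0.1, 0.1, -0.7]
width: 0.0161
```

```bash
python3 w.py w32
```

```text
t 40.7 pos [ 0.4845 -0.2635  0.2505] yaw x 1.5598220485156362 [-0.0003  0.711   0.7032  0.0003] w 0.016064760826140386 F [-0.1154  0.1432 -0.6797]
```

Emit:
send_rows --pt "0.15 -0.0015 0.0008 0 0" --pt "0.15 0 0 0.03 0" --pt "0.15 0 0 0.03 0" --pt "0.15 0 0 0.02 0" --pt "0.15 0 0 0 0" --pt "0.15 0 0 0 0"

```text
clock: 41.5
position: [0.4858, -0.2668, 0.1715]
ee_rot: [0.001, 0.712, 0.703, 0.0]
contact_force: [0.5, 0.4, -1.6]
width: 0.0162
```

```bash
python3 w.py w33;  python3 -c "
from h import *
snap('side','s33'); crop('s33','s33c',230,160,380,270,5.2)"
```

```text
t 41.5 pos [ 0.4858 -0.2668  0.1715] yaw x 1.5582807629502147 [0.0009 0.7115 0.7027 0.0002] w 0.01615838587731784 F [ 0.5333  0.397  -1.6115]
```

View pics/w33b.png

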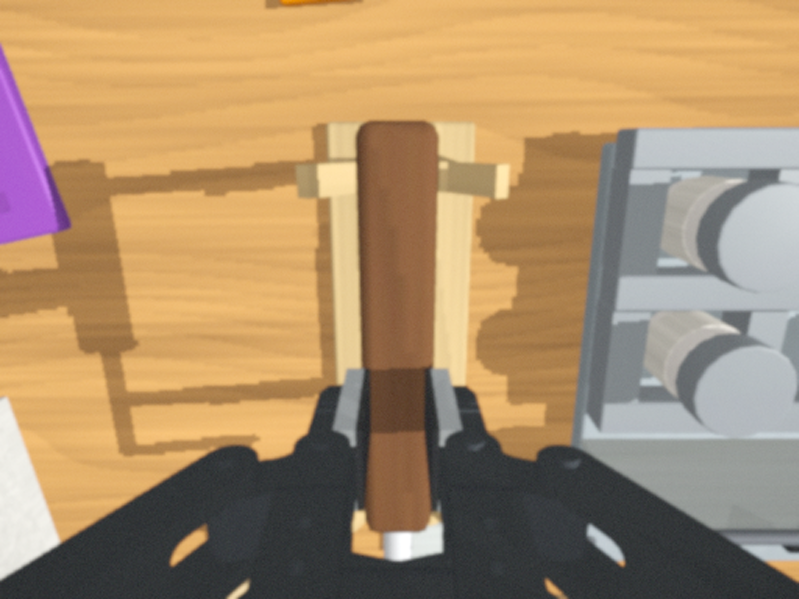

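View pics/s33c.png

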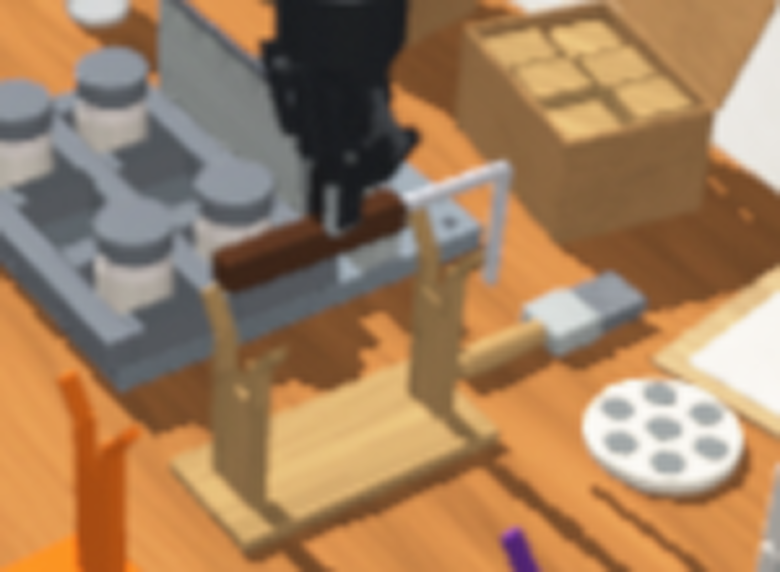

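Emit:
send_rows --pt "0.15 0.0012 -0.0005 0.02 0" --pt "0.15 0 0 0.02 0" --pt "0.15 0 0 0.015 0" --pt "0.15 0 0 0.01 0" --pt "0.15 0 0 0 0" --pt "0.15 0 0 0 0"

```text
clock: 42.35
position: [0.485, -0.2657, 0.106]
ee_rot: [0.001, 0.712, 0.703, 0.0]
contact_force: [1.2, -0.1, -0.2]
width: 0.0159
```

Emit:
send_rows --pt "0.15 0.0005 0 0.006 0" --pt "0.15 0 0 0.005 0" --pt "0.15 0 0 0.003 0" --pt "0.15 0 0 0 0" --pt "0.15 0 0 0 0"

```text
clock: 42.98
position: [0.4846, -0.2648, 0.0915]
ee_rot: [0.0, 0.712, 0.703, 0.0]
contact_force: [-0.5, 0.3, -0.9]
width: 0.0161
```

Emit:
send_rows --pt "0.15 0 0 0.001 0" --pt "0.15 0 0 0 0" --pt "0.6 0 0 0 0" --pt "0.6 0 0 0 0" --pt "0.6 0 0 0 0" --pt "0.7 0 0 0 0" --pt "0.7 0 0 0 0"

```text
clock: 43.85
position: [0.4845, -0.2648, 0.0904]
ee_rot: [-0.0, 0.712, 0.703, 0.0]
contact_force: [0.4, -0.5, 0.3]
width: 0.0599
```

Emit:
send_rows --pt "0.7 0 0 -0.03 0" --pt "0.7 0 0 -0.04 0" --pt "0.7 0 0 -0.045 0" --pt "0.7 0 0 -0.04 0" --pt "0.7 0 0 0 0" --pt "0.7 0 0 0 0"

```text
clock: 44.6
position: [0.4841, -0.2645, 0.2448]
ee_rot: [-0.001, 0.712, 0.703, -0.0]
contact_force: [0.2, 0.6, 0.4]
width: 0.0598
```

```bash
python3 w.py w34;  python3 -c "
from h import *
snap('side','s34'); crop('s34','s34c',200,130,390,270,4.2)"
```

```text
t 44.6 pos [ 0.4841 -0.2645  0.2448] yaw x 1.557971089794268 [-0.0006  0.7116  0.7026 -0.0001] w 0.059788159118865515 F [0.1721 0.6217 0.3855]
```

View pics/w34b.png

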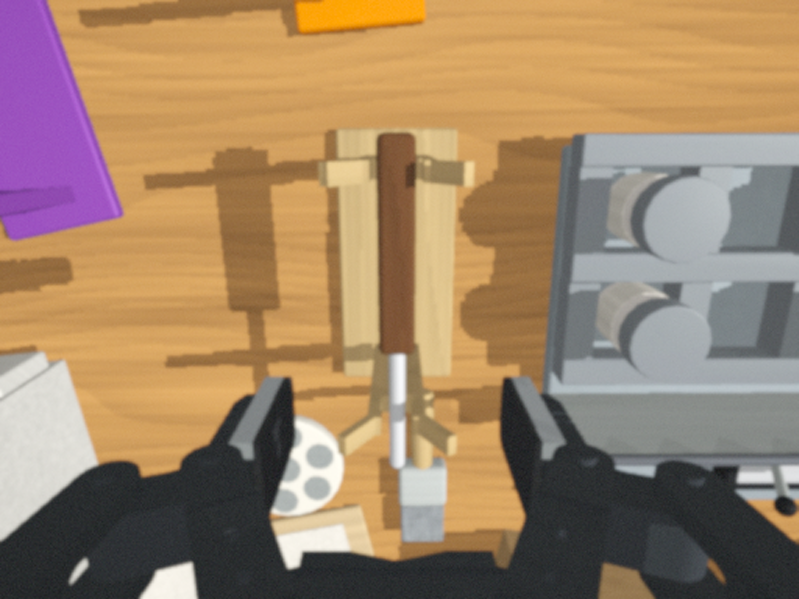

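View pics/s34c.png

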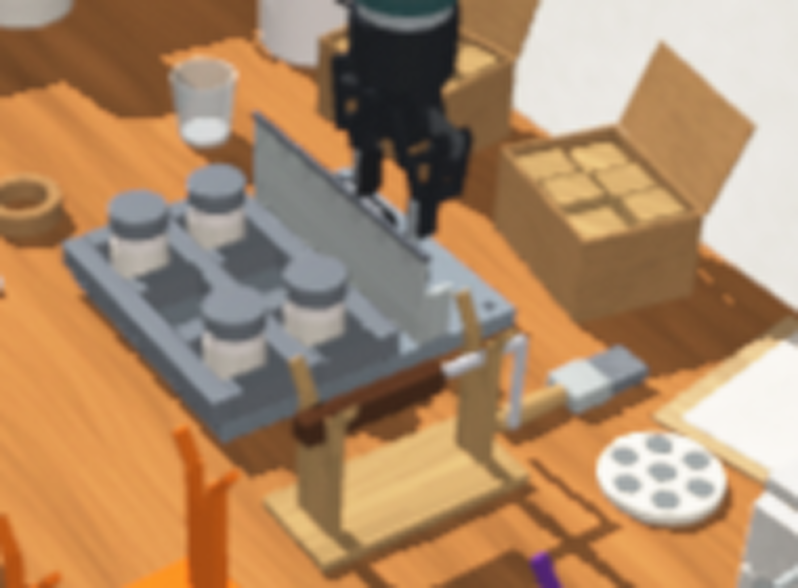

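Emit:
send_rows --pt "0.7 0 0 -0.04 0" --pt "0.7 0 -0.04 0 0" --pt "0.7 0 -0.04 0 0" --pt "0.7 0 -0.04 0 0" --pt "0.7 0 -0.03 0 0" --pt "0.7 0 0 0 0" --pt "0.7 0 0 0 0"

```text
clock: 45.58
position: [0.3351, -0.2629, 0.2849]
ee_rot: [-0.0, 0.712, 0.702, 0.0]
contact_force: [0.6, 0.2, -0.6]
width: 0.06
```

```bash
python3 -c "
from h import *
snap('side','s35'); crop('s35','s35b',0,0,512,384,1.55)
snap('top','t35'); crop('t35','t35b',0,0,512,384,1.55); crop('t35','t35c',165,90,390,215,3.5)
s=manip.get_state(); print(s['clock'],s['position'])"
```

```text
45.675 [ 0.33541307 -0.26299367  0.28497822]
```

View pics/t35b.png

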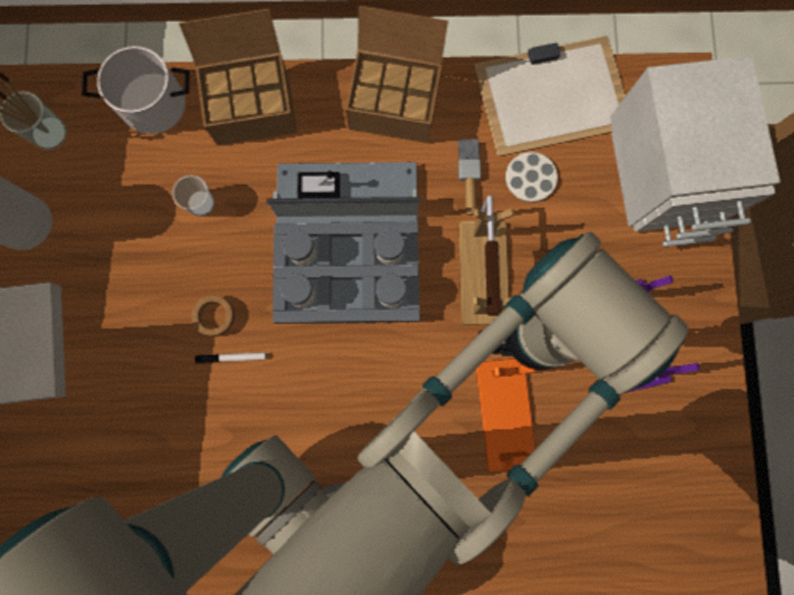

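View pics/s35b.png

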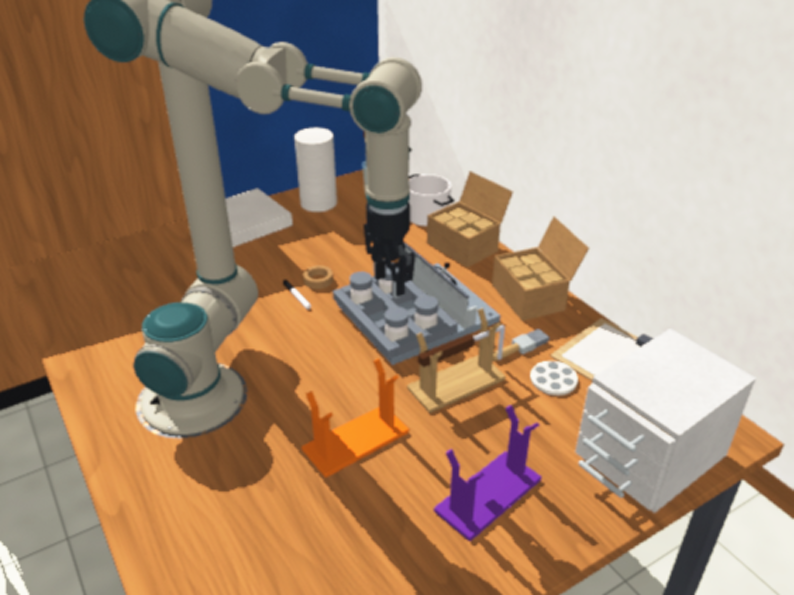

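View pics/t35c.png

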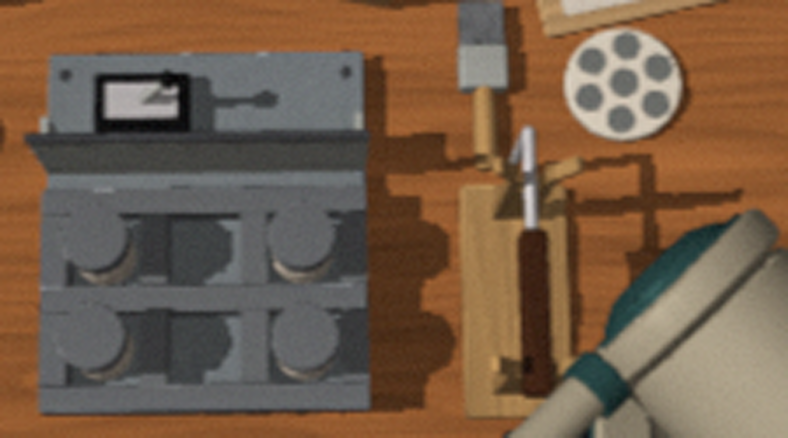

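```bash
python3 - <<'E'
from chk import *
c=manip.calibration('top')
for u,v in((96,236),(92,342),(302,237),(304,340)): print(pix(c,(u+.5)/3.5-.5+165,(v+.5)/3.5-.5+90,.095))
print(manip.sign_off())
E
```

```text
[0.5407 0.0759 0.095 ]
[0.4562 0.0788 0.095 ]
[ 0.5365 -0.0861  0.095 ]
[ 0.4543 -0.0861  0.095 ]
the job is handed in; nothing more can be done
None
```

I handed the job in at about 46 s. All four pots found on the table stand in the mixer's corner pockets, the toggle is on, and the rod is back in its wooden stand.

- **Pots:** The first pot caught on a pocket rim and tilted in the grip because I set it down about 3 mm too far forward. I set it upright on the table and regripped it, and it then went in cleanly. In the last top picture, with the lids taken at their seated height, all four measure within about 4 mm of their pocket centres. They also look upright in the last side pictures. I measured no pot's height or tilt separately.
- **Toggle:** The side camera put the ball about 27 mm to the -y side of the pivot. It did not move when I pushed 4 mm further, so I took it to be at its end stop. Only the rod's leg went near it.
- **Rod:** In the last top picture the rod's bend was within a pixel of where it started, with the leg hanging down ahead of the stand.
- **Other things:** The cup, tape, marker, brush and palette, and the orange and purple stands, looked unmoved in the last pictures. I did not see any pot get knocked aside.
- **Disagreement:** The top and wrist cameras differed by 2 to 4 mm throughout, so I worked from wrist readings taken close up.

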